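# Stand up the toppled shaft and hold the hardness probe on its ringed spot

### The job

One of the three turned steel shafts has toppled onto the bench: stand it foot-down in the empty bore of the aluminium carrier plate, beside the two shafts that already stand there, so that its collar sits flat on the plate, and let go of it. Then draw the cordless hardness probe out of its inclined stand and hold it upright on the ringed spot in the middle of that shaft's top end, pressing lightly and steadily so that the sprung tip is pushed about halfway in (4 of its 8 mm, about 5 N), never hard. Finish while still holding the probe there: do not let go of it or put it back, and leave the other two shafts standing and the round reference block where it lies.

Things in the scene. Friction and masses are not known exactly. Their poses are not given: they have to be found in the camera images.
- shaft: Toppled shaft, 0.27 kg. Origin: centre of its foot end; z along it to the thin end at 85 mm. Along z: foot 28 mm dia to 18; collar 38 mm dia to 36; 22 mm dia to 60 (a lug 4 mm proud on one side, 37 to 44); 19 mm dia to 85. Lies on collar and thin end: foot centre 25 mm up, thin end's centre 9 mm up, to the robot's right within 35 degrees. Grip it at 50 to 75 mm. Seated, the foot end is 6.5 mm up.
- shaft_spot (a point): Centre of the ringed test spot (an inked ring 9 mm across) on the toppled shaft's thin end face, 85 mm from its foot end on its axis; 91.5 mm above the worktop when the shaft is seated.
- carrier_plate: Fixed aluminium plate, 70 x 205 x 25 mm, flat on the worktop; origin at the centre of its underside, long side along its y, which points away from or towards the robot within 15 degrees. Three bores, 31 mm across, 20 mm deep, at its y = -65, 0 and +65 mm (x = 0); two hold a standing shaft; which one is empty varies.
- bore_pad: Thin black rubber pad, 30 mm across, on the floor of the empty bore: its origin is on that bore's axis, 5 mm above the worktop. A seated shaft's foot end is just above it, at height 6.5 mm: the shaft hangs on its collar, the underside of which (18.5 mm from the foot end) rests on the plate's top.
- standing_shaft1: One of the two shafts that already stand in the plate, like the toppled one; origin at the centre of its foot end, z up its axis; loose, its top 91.5 mm above the worktop. Leave it standing.
- standing_shaft2: The other shaft that already stands in the plate; same shape and axes. Leave it standing.
- probe: Hardness probe, 0.17 kg. Origin: end of its sprung tip when out; z along it to the cap at 138 mm. Along z: tip rod 5.4 mm dia to 12; nose and barrel up to 19 mm dia to 62; collar 30 mm dia to 69; grey grip 24 mm dia to 128 (hold here, about 110); cap. Stands tip down in the stand's tube, collar on the mouth, z leaning about 0.5 rad towards the stand's -x; free after 45 mm of drawing along z.
- tip_end (a point): The contact end of the probe's sprung tip (moves with the tip).
- probe_tip (a joint): How far the probe's sprung tip is pushed in, in m: 0 fully out, 0.008 at its stop. The spring pushes back with 1 N at the start of travel and 1 N more for each mm (5 N at 4 mm, 9 N at 8 mm).
- probe_stand: Fixed stand: dark steel base 105 x 85 x 12 mm, two aluminium cheeks and a black tube (29 mm outside, 21 mm inside, 38 mm long) that leans 0.5 rad, its mouth facing up and to the stand's -x (towards the robot). Origin on the worktop under the mouth's centre; z up.
- stand_mouth (a point): Centre of the mouth of the stand's tube, 78 mm above the worktop.
- ref_block: Loose round hardness reference block, steel disc 60 mm diameter, 12 mm thick, lying on the worktop; origin at the centre of its underside. Leave it alone.
Not all that is in view belongs to the job. What is shaped like the standing_shaft2 but red is not meant.

How it is judged:
By the outcome, as a careful person would: the job done as asked, in the order asked, and still so for the second after the job is handed in, while the arm keeps its last pose, push and grip.
It also fails if it takes over 61 s, if anything falls off the work surface, if the arm or the gripper's body presses on something with over 40 N, if the wrist force passes 120 N, or if a joint passes its speed limit or range.

### The arm

A 6-joint arm with a two-finger parallel gripper is mounted at the origin on a cart in front of the work surface, level with it; the furniture and walls round the work are solid. World frame = base frame: x ahead of the robot, y to its left, z up, the work surface at z = 0. Lengths are in m, angles in degrees, forces in N, time in s.
With the tool pointing down it reaches from about 0.4 to 0.825 m from the base axis. Payload 7 kg.
Tool frame: the origin (TCP) lies midway between the tips of the shut fingers; the grasp point (between the pads) lies 19 mm behind it; z points along the fingers, y is the line along which they close (so a half turn about z gives the same grasp; the last joint's range is limited). The gripper opens to 88 mm and grips with 3 to 60 N. Pads are 19 mm wide; open, the fingers measure 130 mm over their backs; the gripper's body (78 mm by 193 mm) begins 47 mm behind the grasp point.
Start: joints at [-49.326, 20.546, 0.682, 0, -70.136, -16.507], TCP at [0.276, -0.616, 0.227] pointing down, gripper open.
Joint ranges: [-176.03, 176.03], [-82.01, 121.73], [-58.28, 71.71], [-173.87, 95.51], [-174.79, -0.11], [-173.66, 173.66]. Speed limits (degrees/s): [136.94, 136.94, 172.46, 180, 180, 180].

### API

Orientations are given as [roll, pitch, yaw] about the fixed x, y, z axes, in that order (R = Rz(yaw) Ry(pitch) Rx(roll)).
In Python, from plant import ctrl gives the robot as it stands. The module is installed in compiled form; this text tells all that it offers.
- The arm moves only by the tool play_rows, never from a script. Its argument "commands" is a list that holds one entry, the list of rows, each a list of 7 numbers: the turn, a rotation vector about the tool's x, y, z in rad, then the shift along the tool's x, y, z in cm, then the finger opening in cm, from 0 to 8.76. In form: [[[ax, ay, az, x, y, z, grip], ...]]. A call has 1 to 8 rows; each row is the pose to reach, as a shift and turn from the pose commanded when the call began, along the tool's axes at that moment; what a row does not reach only later rows make up. A row lasts 1/12 s, in which the tool goes at most 41.7 mm and 7.16 degrees, less where a joint would pass 70% of its speed; a pose out of reach is approached as far as the arm can. A call with a gripper value outside its range is refused whole. The fingers move at their own pace and stop on an object; the grip force is fixed at half the most. Time passes only in rows, so rows that repeat a pose let the fingers close. It gives the time, the measured TCP pose, the force, the opening and the grip force at its end, in the units of the state.
- ctrl.get_obs(): the state, without advancing time (a new reading comes with each control period).
- ctrl.snapshot(name): name is "scene" or "top" or "wrist"; returns a dict with "color" (420x560x3 uint8, red, green, blue), "camera_matrix" (3x3 intrinsics, pixels), "origin" and "rotation" of the camera in the world; the wrist camera has in their place "hand_eye" (4x4, takes a point from camera to tool coordinates, whose origin is the TCP and whose axes are the flange's). Camera axes: x right, y down, z forward; pixel columns grow to the right and rows downward; lengths in m; the calibration is good to about 2 mm. The wrist camera is an equidistant fisheye: a pixel r from the principal point sees the ray r / f radians off the axis. A picture is of the moment at which its call begins: read the wrist's pose just before it. There is no depth.
- ctrl.close_job(): hands the job in; it is judged then, once.
Trained networks look in a picture, given as the dict that the camera call returned (one of the last four; its "shot" number tells which), for a name from the list of things; names that differ only in an ending like _2 or _b are one class to them, and where a whole thing is asked for, a point or a joint stands for the part that bears it (a point fixed in the world has none). Each returns a list of dicts, best first, with "conf" (0 to 1); they miss things now and then, are a little off and sometimes report something else, mostly with a low value. They report only what shows in the picture. A call takes as long as a camera call. They do not tell look-alikes from the thing itself.
- ctrl.find_in(picture, name): "bbox" ([left, top, width, height] in pixels, round what is visible of it).
The state is a dict: "clock": time; "joint_pos": joint angles; "qvel": joint speeds; "tau": joint torques, N m; "tool_pos": TCP position; "orientation": TCP orientation; "force": force on the tool from outside, world axes, zero at the start; "moment": the same for the moment, N m; "opening": finger opening in m; "gripper_force": force on a finger pad.
Only numpy, scipy, OpenCV 4.12 (cv2) and the standard library are available. Lean on these libraries where they do the work, as an engineer would, in place of code of your own. Each camera call takes 0.05 s, during which the arm holds its last target. There are 200 camera calls.

## Working session

There is one attempt and no reset: what is moved stays moved. The work goes in short steps, Python scripts to look and compute and a tool call to move; the robot and the scene stay as the last step left them, time stands still between calls to the robot, and variables do not carry over. Pictures are saved under pics/ and viewed, at most 10 in all, crops included, and the job is handed in when it is done.

Besides the shell and the picture viewer there is one more tool, called after "Request:" as name(argument=value, ...), one argument or row to a line, values as JSON. play_rows: Moves the arm, as the interface text tells. Its arguments: {"type":"object","properties":{"commands":{"type":"array","items":{"type":"array","items":{"type":"array","items":{"type":"number"}}}}},"required":["commands"]}

```bash
mkdir -p pics; cat > h.py <<'E'
import numpy as np, cv2
from plant import ctrl
from scipy.spatial.transform import Rotation as R
def save(p,n): cv2.imwrite(f'pics/{n}.png',p['color'][:,:,::-1])
def tool():
    o=ctrl.get_obs(); return np.array(o['tool_pos']),R.from_euler('xyz',o['orientation'],degrees=True).as_matrix()
def ray(p,u,v,T=None):
    K=np.array(p['camera_matrix'])
    x=(u-K[0,2])/K[0,0]; y=(v-K[1,2])/K[1,1]
    if 'hand_eye' in p:
        r=np.hypot(x,y); d=np.array([np.sin(r)*x/max(r,1e-9),np.sin(r)*y/max(r,1e-9),np.cos(r)])
        H=np.array(p['hand_eye']); t,Rm=T
        return t+Rm@H[:3,3], Rm@H[:3,:3]@d
    d=np.array([x,y,1.]); d/=np.linalg.norm(d)
    return np.array(p['origin']), np.array(p['rotation'])@d
def atz(p,u,v,z,T=None):
    o,d=ray(p,u,v,T); return o+d*(z-o[2])/d[2]
def proj(p,X,T=None):
    K=np.array(p['camera_matrix']); X=np.array(X,float)
    if 'hand_eye' in p:
        H=np.array(p['hand_eye']); t,Rm=T
        c=H[:3,:3].T@(Rm.T@(X-t)-H[:3,3]); r=np.hypot(c[0],c[1]); a=np.arctan2(r,c[2])
        return K[0,0]*a*c[0]/r+K[0,2], K[1,1]*a*c[1]/r+K[1,2]
    c=np.array(p['rotation']).T@(X-np.array(p['origin'])); return K[0,0]*c[0]/c[2]+K[0,2],K[1,1]*c[1]/c[2]+K[1,2]
def tri(rs):
    A=0;b=0
    for o,d in rs:
        M=np.eye(3)-np.outer(d,d); A=A+M; b=b+M@o
    x=np.linalg.solve(A,b); return x,[np.linalg.norm((np.eye(3)-np.outer(d,d))@(x-o)) for o,d in rs]
E
cat > a.py <<'E'
from h import *
np.set_printoptions(precision=4,suppress=True)
print(ctrl.get_obs())
for c in ['scene','top','wrist']:
    p=ctrl.snapshot(c); save(p,c+'0')
    print(c,p.get('origin'),np.array(p['camera_matrix']).tolist(), p.get('rotation',p.get('hand_eye')))
    for n in ['shaft','shaft_spot','carrier_plate','bore_pad','standing_shaft1','probe','tip_end','probe_stand','stand_mouth','ref_block']:
        try: print(n,[(np.round(d['bbox']).tolist(),round(d['conf'],2)) for d in ctrl.find_in(p,n)][:6])
        except Exception as e: print(n,e)
E
python3 a.py
```

```text
{'clock': 0.0, 'joint_pos': array([-49.3263,  20.5915,   0.6345,  -0.0211, -70.133 , -16.5066]), 'qvel': array([-0.0108,  0.0453, -0.1177,  0.0666,  0.1063,  0.0095]), 'tau': array([ -0.0012, -58.2719,  29.3055,   6.9974,   0.0067,  -0.0002]), 'tool_pos': array([ 0.2761, -0.6154,  0.2256]), 'orientation': array([ 179.9081,   -0.0066, -155.8401]), 'force': array([-0.0163, -0.4038,  1.1363]), 'moment': array([-0.0285, -0.0038,  0.0404]), 'gripper_force': 0.0, 'opening': 0.08763218639575451}
scene [0.1544 0.5717 0.8995] [[486.0149820073698, 0.0, 276.6892959749389], [0.0, 486.0149820073698, 200.61173645299468], [0.0, 0.0, 1.0]] [-139.9758    0.4364 -146.8812]
shaft [([309.0, 176.0, 29.0, 24.0], 0.6), ([220.0, 284.0, 25.0, 22.0], 0.59), ([192.0, 290.0, 65.0, 57.0], 0.2)]
shaft_spot [([308.0, 175.0, 32.0, 28.0], 0.68)]
carrier_plate [([212.0, 192.0, 94.0, 57.0], 0.93)]
bore_pad []
standing_shaft1 [([226.0, 224.0, 16.0, 34.0], 0.76), ([227.0, 186.0, 18.0, 25.0], 0.73), ([250.0, 193.0, 18.0, 29.0], 0.67)]
probe [([219.0, 288.0, 25.0, 19.0], 0.91), ([230.0, 185.0, 16.0, 27.0], 0.48)]
tip_end 
[... 742 characters left out ...]
26.0, 181.0, 15.0, 16.0], 0.71)]
probe [([164.0, 218.0, 18.0, 20.0], 0.61)]
tip_end []
probe_stand [([160.0, 200.0, 38.0, 40.0], 0.98)]
stand_mouth [([162.0, 199.0, 35.0, 44.0], 0.87), ([265.0, 211.0, 12.0, 9.0], 0.61), ([250.0, 247.0, 27.0, 23.0], 0.55)]
ref_block [([245.0, 248.0, 30.0, 20.0], 0.75)]
wrist None [[325.19226210127806, 0.0, 284.90562644664635], [0.0, 325.19226210127806, 210.32575085785908], [0.0, 0.0, 1.0]] [[ 0.0001 -0.9699 -0.2433  0.0648]
 [ 1.      0.      0.0002  0.0002]
 [-0.0002 -0.2433  0.9699 -0.1582]
 [ 0.      0.      0.      1.    ]]
shaft []
shaft_spot []
carrier_plate []
bore_pad []
standing_shaft1 []
probe []
tip_end []
probe_stand []
stand_mouth []
ref_block []
```

```bash
python3 - <<'E'
s=open('h.py').read()
s=s.replace("def save","def RM(a):\n    a=np.array(a); return a if a.shape==(3,3) else R.from_euler('xyz',a,degrees=True).as_matrix()\ndef save").replace("np.array(p['rotation'])","RM(p['rotation'])")
open('h.py','w').write(s)
import cv2
a=cv2.imread('pics/scene0.png')[165:365,180:380]; b=cv2.imread('pics/top0.png')[130:290,150:370]
cv2.imwrite('pics/s1.png',cv2.resize(a,(600,600),interpolation=cv2.INTER_CUBIC)); cv2.imwrite('pics/t1.png',cv2.resize(b,(792,576),interpolation=cv2.INTER_CUBIC))
E
```

```text
(no output)
```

View pics/s1.png

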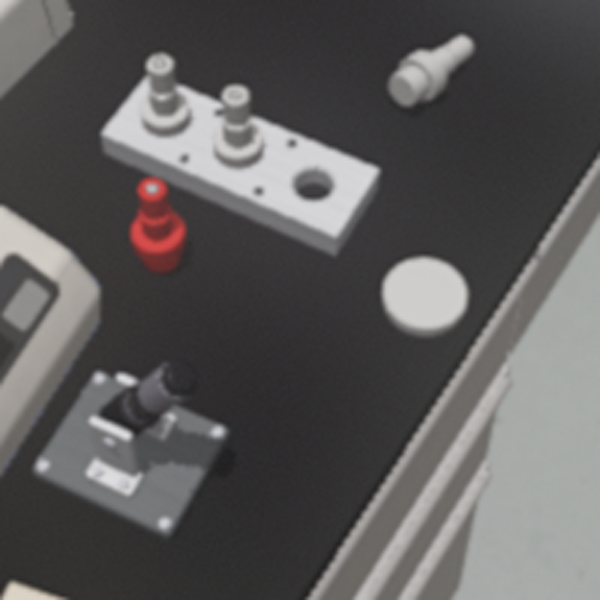

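View pics/t1.png

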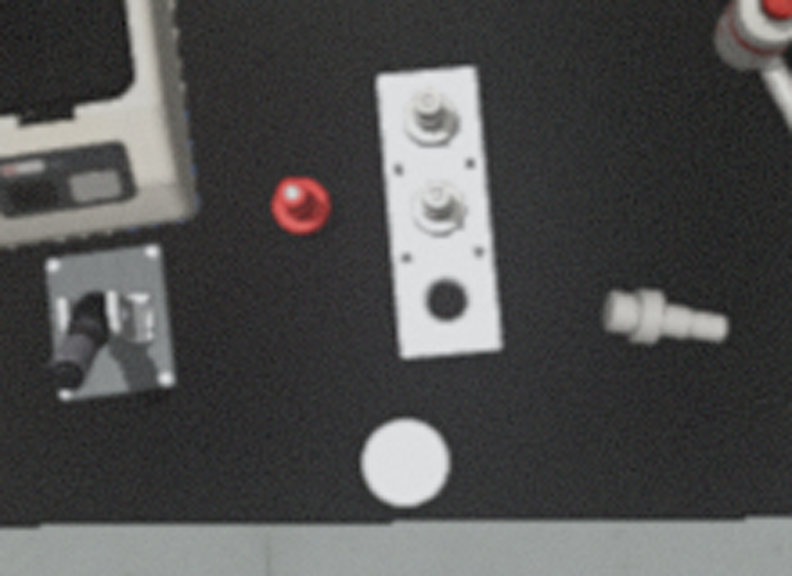

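```bash
cat > b.py <<'E'
from h import *
np.set_printoptions(precision=4,suppress=True)
p=ctrl.snapshot('top'); s=ctrl.snapshot('scene')
t=lambda u,v:(u/3.6+150,v/3.6+130); q=lambda u,v:(u/3+180,v/3+165)
for n,a,b,z in [('bore',(446,300),(314,184),.025),('foot',(607,311),(405,89),.025),('thin',(728,327),(467,43),.009),('shaft1top',(431,99),(160,62),.0915),('shaft2top',(437,196),(236,94),.0915),('redtop',(291,190),(152,186),.0915),('ref',(405,462),(425,287),.012),('cap',(66,380),(181,378),.2),('pcollar',(92,310),(118,415),.083),('platecornNL',(400,356),(335,240),.025),('platecornNR',(500,349),(379,172),.025),('FL',(377,75),(103,130),.025),('standNL',(64,396),(166,523),.012),('standNR',(167,384),(217,432),.012),('FLs',(52,264),(42,464),.012),('FR',(152,250),(99,379),.012)]:
    x,e=tri([ray(p,*t(*a)),ray(s,*q(*b))]); print(n,x,np.round(e,4),atz(p,*t(*a),z)[:2],atz(s,*q(*b),z)[:2])
E
python3 b.py
```

```text
bore [0.5071 0.0109 0.0203] [0.0003 0.0003] [0.5069 0.0109] [0.5049 0.0138]
foot [ 0.4965 -0.1043  0.0245] [0.0014 0.0014] [ 0.4977 -0.1037] [ 0.4949 -0.1044]
thin [ 0.4867 -0.1939  0.0017] [0.0007 0.0007] [ 0.4867 -0.1923] [ 0.4833 -0.1879]
shaft1top [0.6386 0.019  0.0863] [0. 0.] [0.6373 0.0189] [0.6355 0.0225]
shaft2top [0.5713 0.0156 0.0886] [0.0004 0.0004] [0.5704 0.0154] [0.5702 0.0178]
redtop [0.5764 0.1144 0.0839] [0.0008 0.0008] [0.5757 0.1139] [0.5717 0.1184]
ref [0.3926 0.0414 0.0138] [0.0001 0.0001] [0.3925 0.0415] [0.3932 0.0403]
cap [0.4474 0.2498 0.14  ] [0.0005 0.0005] [0.4438 0.2329] [0.4247 0.2754]
pcollar [0.4999 0.2568 0.0526] [0.0001 0.0001] [0.4968 0.2488] [0.4876 0.2681]
platecornNL [0.4675 0.0442 0.0178] [0.0003 0.0003] [0.4673 0.044 ] [0.4647 0.0484]
platecornNR [ 0.4721 -0.0272  0.018 ] [0.0002 0.0002] [ 0.4715 -0.0271] [ 0.4698 -0.0224]
FL [0.6708 0.059  0.026 ] [0.0011 0.0011] [0.6722 0.0596] [0.6703 0.0581]
standNL [0.4427 0.2862 0.013 ] [0.0008 0.0008] [0.442  0.2862] [0.4438 0.2862]
standNR [0.452  0.2138 0.0091] [0.0022 0.0022] [0.4498 0.2122] [0.4531 0.2158]
FLs [0.5377 0.2973 0.0108] [0.0003 0.0003] [0.5378 0.2971] [0.5368 0.2976]
FR [0.5472 0.2253 0.007 ] [0.0007 0.0007] [0.5472 0.2245] [0.5443 0.227 ]
```

Request:
play_rows(
  commands=[
    [[0,0,-1.03,-43.4,37.1,0,8.7],[0,0,-1.03,-43.4,37.1,0,8.7],[0,0,-1.03,-43.4,37.1,0,8.7],[0,0,-1.03,-43.4,37.1,0,8.7],[0,0,-1.03,-43.4,37.1,0,8.7],[0,0,-1.03,-43.4,37.1,0,8.7],[0,0,-1.03,-43.4,37.1,0,8.7],[0,0,-1.03,-43.4,37.1,0,8.7]],
  ],
)

```text
clock: 2.42
tool_pos: [0.4193, -0.3126, 0.2269]
orientation: [-179.9, -0.0, -98.2]
force: [0.5, 0.4, 0.9]
opening: 0.0868
gripper_force: 0.0
```

```bash
cat >> h.py <<'E'
np.set_printoptions(precision=4,suppress=True)
def down(yaw): return R.from_euler('xyz',[180,0,yaw],degrees=True).as_matrix()
def rel(P,Rt):
    t,Rm=tool(); print('rel: rotvec',R.from_matrix(Rm.T@Rt).as_rotvec().round(3),'shift cm',(Rm.T@(np.array(P)-t)*100).round(2))
def st():
    o=ctrl.get_obs(); print('t',round(o['clock'],2),'q',o['joint_pos'],'pos',o['tool_pos'],'rpy',o['orientation'],'F',o['force'],'open',round(o['opening'],4),'gf',round(o['gripper_force'],1))
    open('log.txt','a').write(repr([*o['joint_pos'],*o['tool_pos'],*o['orientation']])+'\n')
E
python3 -c "
from h import *
st();rel([.52,-.1,.227],down(-97))"
```

```text
t 2.42 q [-15.1956   6.1325 -18.3314   0.0017 -65.4846   7.0065] pos [ 0.4193 -0.3126  0.2269] rpy [-179.9491   -0.0078  -98.1884] F [0.519  0.3788 0.9497] open 0.0868 gf 0.0
rel: rotvec [-0.001 -0.    -0.021] shift cm [-22.48  -6.94  -0.  ]
```

Request:
play_rows(
  commands=[
    [[0,0,-0.02,-22.5,-6.9,0,8.7],[0,0,-0.02,-22.5,-6.9,0,8.7],[0,0,-0.02,-22.5,-6.9,0,8.7],[0,0,-0.02,-22.5,-6.9,0,8.7],[0,0,-0.02,-22.5,-6.9,0,8.7],[0,0,-0.02,-22.5,-6.9,0,8.7],[0,0,-0.02,-22.5,-6.9,0,8.7],[0,0,-0.02,-22.5,-6.9,0,8.7]],
  ],
)

```text
clock: 3.08
tool_pos: [0.521, -0.1007, 0.2265]
orientation: [180.0, -0.0, -97.2]
force: [-0.3, 0.1, -0.4]
opening: 0.0868
gripper_force: 0.0
```

```bash
python3 -c "
from h import *
import pickle
st();T=tool();p=ctrl.snapshot('wrist');save(p,'w1');pickle.dump((p,T),open('w1.pkl','wb'))
for n,X in [('bore',(.506,.012,.025)),('foot',(.4965,-.104,.025)),('thin',(.486,-.191,.009)),('s2top',(.571,.0165,.0915)),('cap',(.447,.25,.14))]: print(n,proj(p,X,T))
"
```

```text
t 3.08 q [ 10.2452   6.9273 -17.4626  -0.0004 -65.6128 -17.4697] pos [ 0.521  -0.1007  0.2265] rpy [179.9974  -0.0005 -97.2247] F [-0.3018  0.0558 -0.415 ] open 0.0868 gf 0.0
bore (np.float64(308.7311222363954), np.float64(277.2665814163536))
foot (np.float64(306.3072753289888), np.float64(182.76875562903228))
thin (np.float64(305.4904272122238), np.float64(105.2793996522072))
s2top (np.float64(251.9521064139552), np.float64(314.89502649964874))
cap (np.float64(372.8318151555809), np.float64(458.33257286622654))
```

View pics/w1.png

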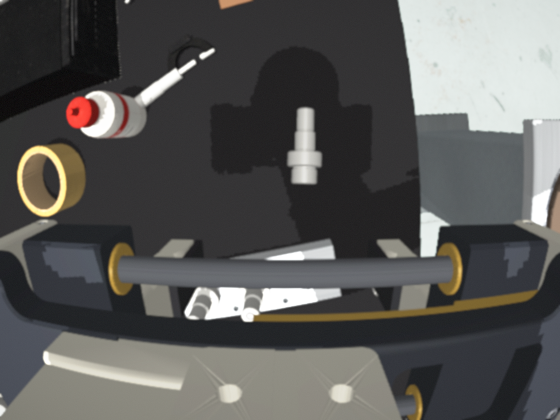

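Request:
play_rows(
  commands=[
    [[0,0,0,-17,0,0,8.7],[0,0,0,-17,0,0,8.7],[0,0,0,-17,0,0,8.7],[0,0,0,-17,0,0,8.7],[0,0,0,-17,0,0,8.7],[0,0,0,-17,0,0,8.7]],
  ],
)

```text
clock: 3.63
tool_pos: [0.5424, 0.0673, 0.2265]
orientation: [180.0, -0.0, -97.3]
force: [-1.0, -0.4, -0.3]
opening: 0.0875
gripper_force: 0.0
```

```bash
python3 -c "
from h import *
import pickle
st();T=tool();p=ctrl.snapshot('wrist');save(p,'w2');pickle.dump((p,T),open('w2.pkl','wb'))
for n,X in [('bore',(.506,.012,.025)),('foot',(.4965,-.104,.025)),('thin',(.486,-.191,.009)),('s2top',(.571,.0165,.0915)),('cap',(.447,.25,.14))]: print(n,proj(p,X,T))
c=p['color'][20:300,180:420,::-1]; cv2.imwrite('pics/w2c.png',cv2.resize(c,(514,600)))
# shaft in w1
p,T=pickle.load(open('w1.pkl','rb')); g=p['color'].mean(2)
print(ray(p,305,150,T)[0])
for v in range(98,192,3):
    m=np.where(g[v,285:326]>95)[0]
    if len(m): print(v,285+m.min(),285+m.max(),end=' | ')
"
```

```text
t 3.63 q [ 27.6187   8.4749 -15.628    0.0015 -65.9046 -34.9079] pos [0.5424 0.0673 0.2265] rpy [179.9946  -0.0054 -97.2886] F [-0.9727 -0.4284 -0.2662] open 0.0875 gf 0.0
bore (np.float64(311.4657601151859), np.float64(135.30770357713402))
foot (np.float64(306.58187308034445), np.float64(33.282446517041194))
thin (np.float64(304.39862982948074), np.float64(-27.52958295219034))
s2top (np.float64(246.43200448753203), np.float64(150.57133709393025))
cap (np.float64(398.75041894319867), np.float64(371.86341413301096))
[ 0.513  -0.165   0.3847]
107 301 308 | 110 297 313 | 113 297 313 | 116 297 313 | 119 297 313 | 122 297 313 | 125 297 313 | 128 297 313 | 131 296 313 | 134 295 314 | 137 295 314 | 140 295 314 | 143 295 314 | 146 295 314 | 149 295 314 | 152 288 320 | 155 288 321 | 158 288 321 | 161 287 321 | 164 288 321 | 167 293 316 | 170 292 316 | 173 292 316 | 176 292 316 | 179 291 316 | 182 292 316 |
```

View pics/w2c.png

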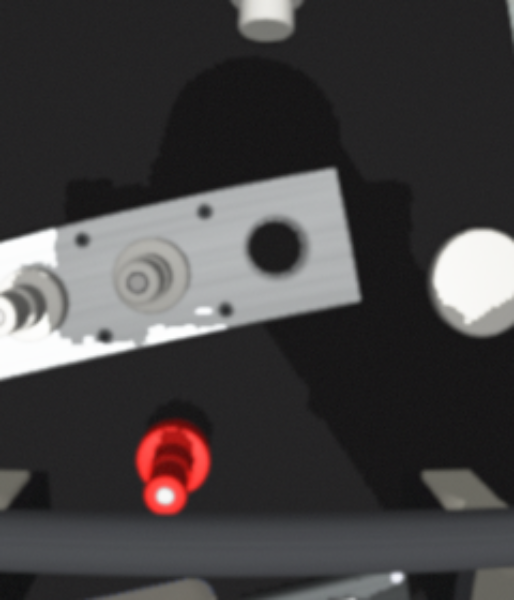

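```bash
python3 -c "
from h import *
import pickle
p,T=pickle.load(open('w1.pkl','rb'))
for n,u,v,z in [('thin mid',305,119,.0115),('mid22',304.5,142,.016),('collar',304.5,158,.020),('foot',304,175,.0235),('footend',304,183.5,.020),('thinend',305,106.5,.014),('collar-thin edge',304.5,151,.02),('step60',305,132.5,.022)]: print(n,atz(p,u+.5,v+.5,z,T))
p,T=pickle.load(open('w2.pkl','rb')); g=p['color'].mean(2)
r=g[118:154,290:328]; m=(r<70).astype(np.uint8); n,l,s,c=cv2.connectedComponentsWithStats(m); i=1+np.argmax(s[1:,4]); print(s[i],c[i])
b=atz(p,c[i][0]+290+.5,c[i][1]+118+.5,.025,T); print('bore',b, atz(p,s[i][0]+290,c[i][1]+118,.025,T),atz(p,s[i][0]+s[i][2]+290,c[i][1]+118,.025,T))
cv2.imwrite('pics/x.png',r)
print('s2top',atz(p,243.9+.5,151.6+.5,.0915,T),'s1top?',atz(p,180+.5,20+317/2.143,.0915,T))
P=ctrl.snapshot('top'); g=P['color'].mean(2)
"

```

```text
thin mid [ 0.4882 -0.1746  0.0115]
mid22 [ 0.4922 -0.1486  0.016 ]
collar [ 0.4945 -0.1308  0.02  ]
foot [ 0.4975 -0.1122  0.0235]
footend [ 0.4985 -0.102   0.02  ]
thinend [ 0.4866 -0.1887  0.014 ]
collar-thin edge [ 0.4936 -0.1387  0.02  ]
step60 [ 0.4907 -0.1593  0.022 ]
[  6   6  25  24 450] [17.8978 17.0511]
bore [0.5094 0.0119 0.025 ] [0.5229 0.0097 0.025 ] [0.4955 0.0129 0.025 ]
s2top [0.573  0.0176 0.0915] s1top? [0.6354 0.023  0.0915][ WARN:0@0.403] global loadsave.cpp:1063 imwrite_ Unsupported depth image for selected encoder is fallbacked to CV_8U.
```

```bash
cat >> h.py <<'E'
def frame(x,z):
    z=np.array(z,float); z/=np.linalg.norm(z); x=np.array(x,float); x-=z*(x@z); x/=np.linalg.norm(x); return np.stack([x,np.cross(z,x),z],1)
def dirv(yaw,el): y,e=np.radians([yaw,el]); return np.array([np.cos(e)*np.cos(y),np.cos(e)*np.sin(y),np.sin(e)])
ah=dirv(-98.2,0); zg=-np.cos(np.radians(30))*np.array([0,0,1])-.5*ah; Rg=frame(ah,zg); G=np.array([.4892,-.1679,.0070])
E
python3 -c "
from h import *
rel(G-zg*.08,Rg); print(G-zg*.08)"
```

```text
rel: rotvec [ 0.004 -0.524  0.013] shift cm [27.8   2.28 15.03]
[ 0.4835 -0.2075  0.0763]
```

Request:
play_rows(
  commands=[
    [[0,0,0.01,27.8,2.3,0,8.7],[0,0,0.01,27.8,2.3,2,8.7],[0,0,0.01,27.8,2.3,4,8.7],[0,-0.52,0.01,27.8,2.3,6,8.7],[0,-0.524,0.013,27.8,2.3,15,8.7],[0,-0.524,0.013,27.8,2.3,15,8.7],[0,-0.524,0.013,27.8,2.3,15,8.7],[0,-0.524,0.013,27.8,2.3,15,8.7]],
  ],
)

```text
clock: 4.4
tool_pos: [0.489, -0.188, 0.1008]
orientation: [-179.6, 30.2, -98.0]
force: [2.9, -0.0, 0.7]
opening: 0.0869
gripper_force: 0.0
```

```bash
python3 -c "
from h import *
st();rel(G-zg*.08,Rg);rel(G-zg*.02,Rg); rel(G,Rg)"
```

```text
t 4.4 q [-23.264   22.323   -9.2989 -31.3097 -69.7631  29.2269] pos [ 0.489  -0.188   0.1008] rpy [-179.5783   30.232   -97.9639] F [ 2.9006 -0.03    0.732 ] open 0.0869 gf 0.0
rel: rotvec [-0.005  0.004  0.004] shift cm [2.97 0.28 1.1 ]
rel: rotvec [-0.005  0.004  0.004] shift cm [2.99 0.31 7.1 ]
rel: rotvec [-0.005  0.004  0.004] shift cm [3.   0.32 9.1 ]
```

Request:
play_rows(
  commands=[
    [[-0.005,0.004,0.004,3,0.3,3,8.7],[-0.005,0.004,0.004,3,0.3,7,8.7],[-0.005,0.004,0.004,3,0.3,7,8.7],[-0.005,0.004,0.004,3,0.3,7,8.7],[-0.005,0.004,0.004,3,0.3,7,8.7]],
  ],
)

```text
clock: 4.82
tool_pos: [0.4857, -0.1773, 0.0237]
orientation: [179.4, 29.8, -98.5]
force: [0.4, -0.9, -0.1]
opening: 0.0867
gripper_force: 0.0
```

```bash
python3 -c "
from h import *
import pickle
st();rel(G-zg*.02,Rg); rel(G,Rg)
T=tool();p=ctrl.snapshot('wrist');save(p,'w3')
cv2.imwrite('pics/w3c.png',cv2.resize(p['color'][60:360,80:480,::-1],(800,600)))"
```

```text
t 4.82 q [-22.2754  27.6849 -12.73   -32.7995 -62.2852  32.7548] pos [ 0.4857 -0.1773  0.0237] rpy [179.3915  29.7585 -98.5181] F [ 0.3817 -0.8617 -0.0997] open 0.0867 gf 0.0
rel: rotvec [ 0.008 -0.004 -0.005] shift cm [-0.01 -0.22 -0.07]
rel: rotvec [ 0.008 -0.004 -0.005] shift cm [-0.02 -0.23  1.93]
```

View pics/w3c.png

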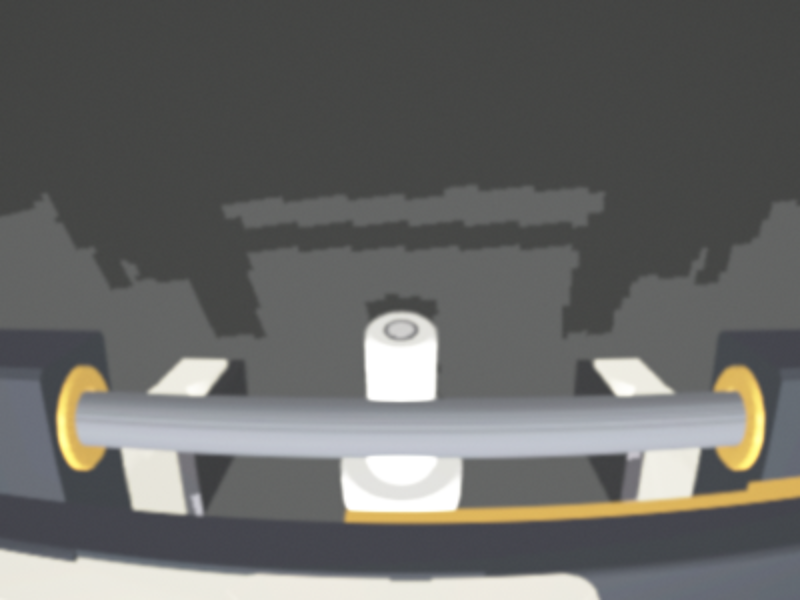

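Request:
play_rows(
  commands=[
    [[0.008,-0.004,-0.005,0,-0.22,1,8.7],[0.008,-0.004,-0.005,0,-0.22,1.8,8.7],[0.008,-0.004,-0.005,0,-0.22,1.93,8.7],[0.008,-0.004,-0.005,0,-0.22,1.93,5],[0.008,-0.004,-0.005,0,-0.22,1.93,0],[0.008,-0.004,-0.005,0,-0.22,1.93,0],[0.008,-0.004,-0.005,0,-0.22,1.93,0],[0.008,-0.004,-0.005,0,-0.22,1.93,0]],
  ],
)

```text
clock: 5.53
tool_pos: [0.4894, -0.1668, 0.0066]
orientation: [-180.0, 30.0, -98.1]
force: [0.4, 0.1, 0.4]
opening: 0.0595
gripper_force: 0.0
```

```bash
python3 -c "
from h import *
st(); rel(G,Rg)"; cat log.txt
```

```text
t 5.53 q [-21.6005  28.8529 -13.499  -34.108  -60.1771  34.0734] pos [ 0.4894 -0.1668  0.0066] rpy [-179.9922   30.0147  -98.1297] F [0.3743 0.092  0.3864] open 0.0595 gf 0.0
rel: rotvec [0.    0.    0.001] shift cm [ 0.08  0.01 -0.09]
[np.float64(-15.195554372312435), np.float64(6.1325461015417995), np.float64(-18.331350982265967), np.float64(0.001695037857171142), np.float64(-65.48462200332938), np.float64(7.006459791735415), np.float64(0.4193004821658177), np.float64(-0.3126459194613388), np.float64(0.2269356843372913), np.float64(-179.94909173499553), np.float64(-0.007811043918938936), np.float64(-98.1883954088548)]
[np.float64(10.245231821773388), np.float64(6.927259637693865), np.float64(-17.46257987741222), np.float64(-0.0003679913941792664), np.float64(-65.61278263285821), np.float64(-17.469734992119765), np.float64(0.5209922071298935), np.float64(-0.10073949424666652), np.float64(0.2265259002690279), np.float64(179.99739818355687), np.float64(-0.00046748205033987454), np.float64(-97.2246551115069)]
[np.float64(27.618704306064107), np.float64(8.474882138014234), np.float64(-1
[... 778 characters left out ...]
4(-12.729959323041522), np.float64(-32.799460600686345), np.float64(-62.285214328415286), np.float64(32.75480092288727), np.float64(0.485655889576842), np.float64(-0.17725065872938708), np.float64(0.023693402257798053), np.float64(179.39145818616956), np.float64(29.75849186433316), np.float64(-98.5180789965694)]
[np.float64(-21.600482507464925), np.float64(28.85285412122697), np.float64(-13.498977791179104), np.float64(-34.10799969585073), np.float64(-60.177113547602), np.float64(34.07343629187418), np.float64(0.4894349497907491), np.float64(-0.16678240883882856), np.float64(0.006571428436286136), np.float64(-179.9922266433747), np.float64(30.014702595393075), np.float64(-98.12969921993631)]
```

Request:
play_rows(
  commands=[
    [[0,0,0,0,0,0,0],[0,0,0,0,0,0,0],[0,0,0,0,0,0,0],[0,0,0,0,0,0,0],[0,0,0,0,0,0,0],[0,0,0,0,0,0,0],[0,0,0,0,0,0,0],[0,0,0,0,0,0,0]],
  ],
)

```text
clock: 6.2
tool_pos: [0.4894, -0.1667, 0.0064]
orientation: [180.0, 30.0, -98.1]
force: [0.1, -0.0, 1.1]
opening: 0.0179
gripper_force: 28.6
```

```bash
cat > kin.py <<'E'
from h import *
from scipy.optimize import least_squares
from numpy import float64
class np2: float64=float
def fk(q,k,s=(1,1)):
    q1,q2,q3,q4,q5,q6=np.radians(q); d1,a1,L2,L3,a3,e1,e2,L6=k
    B=R.from_euler('z',q1).as_matrix(); F=B@R.from_euler('y',q2-q3).as_matrix()
    W=F@R.from_euler('x',s[0]*q4).as_matrix()@R.from_euler('y',-q5).as_matrix()
    T=W@np.array([[0,0,1],[-1,0,0],[0,-1,0]],float)@R.from_euler('z',s[1]*q6).as_matrix()
    P=B@np.array([a1+L2*np.sin(q2),-e1,d1+L2*np.cos(q2)])+F@np.array([L3,0,a3])+W@np.array([L6,-e2,0])
    return P,T
def data():
    D=[list(map(float,eval(l,{'np':np2}))) for l in open('log.txt')]
    return [([-49.326,20.546,.682,0,-70.136,-16.507,.276,-.616,.227,180,0,-155.84])]+D
def fit(s):
    D=data(); z=[.4,.0,.4,.4,0,.1,.1,.25]
    f=lambda k: np.concatenate([fk(d[:6],k,s)[0]-d[6:9] for d in D]+[.01*(np.array(k)-z)*.1])
    r=least_squares(f,z); return r.x,np.abs(r.fun[:-8]).max()
def best():
    for s in [(1,1),(1,-1),(-1,1),(-1,-1)]:
        e=max(np.abs(fk(d[:6],[0]*8,s)[1]-R.from_euler('xyz',d[9:],degrees=True).as_matrix()).max() for d in data())
        if e<.05: return (s,)+fit(s)
def ik(P,T,q0,k,s):
    lo=[-176,-82,-58,-173.8,-174.7,-173.6];hi=[176,121.7,71.7,95.5,-.2,173.6]
    f=lambda q:np.concatenate([(fk(q,k,s)[0]-P)*10,R.from_matrix(fk(q,k,s)[1].T@T).as_rotvec()])
    r=least_squares(f,np.clip(q0,np.array(lo)+.1,np.array(hi)-.1),bounds=(lo,hi),x_scale=30); return r.x,np.abs(r.fun).max()
E
python3 -c "
from kin import *
st(); print(best())"
```

```text
t 6.2 q [-21.6013  28.8659 -13.5051 -34.1137 -60.1705  34.0758] pos [ 0.4894 -0.1667  0.0064] rpy [179.9942  30.0196 -98.1418] F [ 0.1344 -0.02    1.0871] open 0.0179 gf 28.6
((-1, -1), array([ 0.1992, -0.0009,  0.6012,  0.4643,  0.0007,  0.0003,  0.1915,
        0.3783]), np.float64(0.0002549845352252944))
```

```bash
cat > plan.py <<'E'
from kin import *
s=(-1,-1);k=best()[1]
al=np.radians(30-np.degrees(np.arcsin(16/85))); at=np.array([np.cos(al),0,-np.sin(al)])
RG=R.from_euler('xyz',[180,30.02,-98.14],degrees=True).as_matrix(); TG=np.array([.4894,-.1667,.0064])
p70=RG.T@(np.array([.4888,-.1706,.0118])-TG); p70[1]=0
B=np.array([.507,.012])
def fin(psi,dz,roll=0,B=B):
    z=dirv(psi,-np.degrees(al)); x=np.array([0,0,1.]); Rf=frame(x,z)
    return np.array([B[0],B[1],.0765+dz])-Rf@p70,Rf
if __name__=='__main__':
    print('p70',p70); q0=ctrl.get_obs()['joint_pos']
    for psi in range(0,200,15):
        for dz in (0,.06):
            o=[]
            for g in ([0,20,-10,-60,-90,150],[0,20,-10,-60,-90,-150],[0,20,-10,-90,-90,60],[-20,20,-10,-90,-90,-60],[20,20,-10,-90,-90,100],[20,20,-10,60,-90,0]):
                P,T=fin(psi,dz); q,e=ik(P,T,g,k,s)
                if e<1e-3:
                    W=P-T[:,2]*k[7]; o.append((tuple(q.round().astype(int)),round(W[2],3)))
            print(psi,dz,set(o))
E
python3 plan.py
```

```text
p70 [ 0.0007  0.     -0.0066]
0 0 set()
0 0.06 set()
15 0 {((np.int64(-52), np.int64(47), np.int64(-56), np.int64(-116), np.int64(-76), np.int64(-78)), np.float64(0.198))}
15 0.06 {((np.int64(-48), np.int64(24), np.int64(-54), np.int64(-112), np.int64(-66), np.int64(-102)), np.float64(0.258))}
30 0 {((np.int64(-46), np.int64(35), np.int64(-43), np.int64(-100), np.int64(-68), np.int64(-103)), np.float64(0.198))}
30 0.06 {((np.int64(-43), np.int64(22), np.int64(-42), np.int64(-96), np.int64(-65), np.int64(-118)), np.float64(0.258))}
45 0 {((np.int64(-40), np.int64(34), np.int64(-32), np.int64(-86), np.int64(-71), np.int64(-116)), np.float64(0.198))}
45 0.06 {((np.int64(-39), np.int64(24), np.int64(-32), np.int64(-84), np.int64(-71), np.int64(-126)), np.float64(0.258))}
60 0 {((np.int64(-35), np.int64(35), np.int64(-22), np.int64(-75), np.int64(-77), np.int64(-123)), np.float64(0.198))}
60 0.06 {((np.int64(-35), np.int64(28), np.int64(-22), np.int64(-74), np.int64(-78), np.int64(-131)), np.float64(0.258))}
75 0 {((np.int64(-30), np.int64(38), np.int64(-13), np.int64(-67), np.int64(-84),
[... 1379 characters left out ...]
4(7), np.int64(56), np.int64(21), np.int64(-24), np.int64(-121), np.int64(-110)), np.float64(0.198))}
165 0.06 {((np.int64(6), np.int64(52), np.int64(21), np.int64(-25), np.int64(-126), np.int64(-113)), np.float64(0.258))}
180 0 {((np.int64(13), np.int64(57), np.int64(19), np.int64(-15), np.int64(-121), np.int64(-102)), np.float64(0.198))}
180 0.06 {((np.int64(13), np.int64(53), np.int64(19), np.int64(-15), np.int64(-125), np.int64(-103)), np.float64(0.258))}
195 0 {((np.int64(20), np.int64(57), np.int64(14), np.int64(-5), np.int64(-118), np.int64(-94)), np.float64(0.198))}
195 0.06 {((np.int64(20), np.int64(53), np.int64(14), np.int64(-5), np.int64(-122), np.int64(-94)), np.float64(0.258))}
```

```bash
cat > p2.py <<'E'
from plan import *
q0=ctrl.get_obs()['joint_pos']; t,Rm=tool()
q1,e=ik(t+[0,0,.16],Rm,q0,k,s); P,T=fin(75,.10); q2,e2=ik(P,T,[-30,30,-13,-66,-90,-135],k,s); print(q1.round(1),e,q2.round(1),e2)
pt,pR=fk(q0,k,s)
n=4
for i in range(n+1):
    q=q1+(q2-q1)*i/n; p,r=fk(q,k,s)
    foot=p+r@(p70-.07*at); thin=p+r@(p70+.015*at); fe=p-r[:,2]*k[7]-0
    F=R.from_euler('z',q[0],degrees=True).as_matrix()@(np.array([k[1]+k[2]*np.sin(np.radians(q[1])),0,k[0]+k[2]*np.cos(np.radians(q[1]))])+R.from_euler('y',q[1]-q[2],degrees=True).as_matrix()@[k[3],0,0])
    print(i,'rot',R.from_matrix(pR.T@r).as_rotvec().round(3).tolist(),'sh',(pR.T@(p-pt)*100).round(2).tolist(),'pos',p.round(3),'foot',foot.round(3),'forearm end',F.round(3)); pt,pR=p,r
E
python3 p2.py
```

```text
[-20.9  17.1  -7.4 -30.3 -75.   23.3] 8.881784197001252e-15 [ -29.7   27.9  -12.2  -66.1  -88.4 -137.7] 9.992007221626409e-15
0 rot [0.0, -0.0, -0.0] sh [-8.01, 0.0, -13.86] pos [ 0.489 -0.167  0.166] foot [ 0.499 -0.103  0.185] forearm end [ 0.559 -0.214  0.581]
1 rot [-0.088, -0.162, 0.806] sh [-3.79, 1.78, 4.15] pos [ 0.479 -0.111  0.149] foot [ 0.532 -0.073  0.165] forearm end [ 0.562 -0.24   0.544]
2 rot [-0.169, -0.079, 0.801] sh [-2.05, 3.16, 3.55] pos [ 0.479 -0.06   0.146] foot [ 0.545 -0.058  0.134] forearm end [ 0.562 -0.266  0.506]
3 rot [-0.185, 0.037, 0.794] sh [-0.21, 3.56, 2.92] pos [ 0.489 -0.015  0.155] foot [ 0.532 -0.033  0.106] forearm end [ 0.559 -0.291  0.469]
4 rot [-0.129, 0.141, 0.785] sh [1.57, 3.26, 2.28] pos [0.509 0.018 0.174] foot [0.507 0.012 0.106] forearm end [ 0.552 -0.315  0.431]
```

Request:
play_rows(
  commands=[
    [[0,0,0,-1,0,-1.7,0],[0,0,0,-3,0,-5,0],[0,0,0,-5,0,-8.5,0],[0,0,0,-8,0,-13.86,0],[0,0,0,-8,0,-13.86,0],[0,0,0,-8,0,-13.86,0]],
  ],
)

```text
clock: 6.7
tool_pos: [0.4914, -0.1682, 0.1716]
orientation: [-179.4, 29.8, -97.8]
force: [0.0, -1.0, -3.5]
opening: 0.0183
gripper_force: 28.9
```

Request:
play_rows(
  commands=[
    [[-0.088,-0.162,0.806,-3.8,1.8,4.15,0],[-0.088,-0.162,0.806,-3.8,1.8,4.15,0],[-0.088,-0.162,0.806,-3.8,1.8,4.15,0],[-0.088,-0.162,0.806,-3.8,1.8,4.15,0],[-0.088,-0.162,0.806,-3.8,1.8,4.15,0],[-0.088,-0.162,0.806,-3.8,1.8,4.15,0],[-0.088,-0.162,0.806,-3.8,1.8,4.15,0],[-0.088,-0.162,0.806,-3.8,1.8,4.15,0]],
  ],
)

```text
clock: 7.37
tool_pos: [0.4781, -0.1112, 0.1476]
orientation: [147.7, 25.7, -152.1]
force: [-1.1, 1.4, -2.7]
opening: 0.0183
gripper_force: 29.1
```

Request:
play_rows(
  commands=[
    [[-0.169,-0.079,0.801,-2.05,3.2,3.55,0],[-0.169,-0.079,0.801,-2.05,3.2,3.55,0],[-0.169,-0.079,0.801,-2.05,3.2,3.55,0],[-0.169,-0.079,0.801,-2.05,3.2,3.55,0],[-0.169,-0.079,0.801,-2.05,3.2,3.55,0],[-0.169,-0.079,0.801,-2.05,3.2,3.55,0],[-0.169,-0.079,0.801,-2.05,3.2,3.55,0],[-0.169,-0.079,0.801,-2.05,3.2,3.55,0]],
  ],
)

```text
clock: 8.03
tool_pos: [0.4779, -0.0593, 0.1453]
orientation: [129.4, -2.2, 170.3]
force: [0.4, -0.1, -3.2]
opening: 0.0183
gripper_force: 29.9
```

```bash
cat > st2.py <<'E'
from plan import *
import sys
st(); psi=float(sys.argv[1])
for dz in map(float,sys.argv[2:]): print(dz,end=' '); rel(*fin(psi,dz))
E
python3 st2.py 75 .10
```

```text
t 8.03 q [-25.3598  22.5374  -9.9329 -48.2076 -81.6874 -57.2829] pos [ 0.4779 -0.0593  0.1453] rpy [129.3778  -2.211  170.2875] F [ 0.3901 -0.0718 -3.2383] open 0.0183 gf 29.9
0.1 rel: rotvec [-0.357  0.2    1.563] shift cm [-1.61  7.4   4.44]
```

Request:
play_rows(
  commands=[
    [[-0.185,0.037,0.794,-0.2,3.6,2.9,0],[-0.185,0.037,0.794,-0.2,3.6,2.9,0],[-0.185,0.037,0.794,-0.2,3.6,2.9,0],[-0.185,0.037,0.794,-0.2,3.6,2.9,0],[-0.185,0.037,0.794,-0.2,3.6,2.9,0],[-0.185,0.037,0.794,-0.2,3.6,2.9,0],[-0.185,0.037,0.794,-0.2,3.6,2.9,0],[-0.185,0.037,0.794,-0.2,3.6,2.9,0]],
  ],
)

```text
clock: 8.7
tool_pos: [0.4879, -0.015, 0.1549]
orientation: [129.1, -39.4, 141.8]
force: [-0.6, -0.1, -3.8]
opening: 0.0178
gripper_force: 30.3
```

Request:
play_rows(
  commands=[
    [[-0.129,0.141,0.785,1.6,3.3,2.3,0],[-0.129,0.141,0.785,1.6,3.3,2.3,0],[-0.129,0.141,0.785,1.6,3.3,2.3,0],[-0.129,0.141,0.785,1.6,3.3,2.3,0],[-0.129,0.141,0.785,1.6,3.3,2.3,0],[-0.129,0.141,0.785,1.6,3.3,2.3,0],[-0.129,0.141,0.785,1.6,3.3,2.3,0],[-0.129,0.141,0.785,1.6,3.3,2.3,0]],
  ],
)

```text
clock: 9.37
tool_pos: [0.5077, 0.0187, 0.1739]
orientation: [179.9, -70.8, 75.1]
force: [-0.5, 0.2, -3.3]
opening: 0.018
gripper_force: 30.3
```

```bash
python3 st2.py 75 .10 .04; python3 -c "
from h import *
p=ctrl.snapshot('top'); s=ctrl.snapshot('scene'); save(p,'t4');save(s,'s4')
a=cv2.resize(p['color'][140:240,225:325,::-1],(400,400),interpolation=2);b=cv2.resize(s['color'][160:260,205:305,::-1],(400,400),interpolation=2)
cv2.imwrite('pics/c4.png',np.hstack([a,b]))
print(proj(p,[.507,.012,.025]),proj(p,[.507,.012,.1915]),proj(s,[.507,.012,.025]),proj(s,[.507,.012,.1915]),proj(s,[.507,.012,.1065]))"
```

```text
t 9.37 q [ -29.6682   27.8035  -12.298   -66.0679  -88.3429 -137.7068] pos [0.5077 0.0187 0.1739] rpy [179.8557 -70.8049  75.1483] F [-0.452   0.1741 -3.2765] open 0.018 gf 30.3
0.1 rel: rotvec [0.    0.001 0.001] shift cm [-0.05  0.1  -0.05]
0.04 rel: rotvec [0.    0.001 0.001] shift cm [-5.71  0.1   1.92]
(np.float64(273.4747450920088), np.float64(213.29488891781693)) (np.float64(272.2674560506822), np.float64(205.30276857227844)) (np.float64(284.3060046021708), np.float64(225.41083909731762)) (np.float64(284.6727212185866), np.float64(174.8869754122856)) (np.float64(284.47419279743406), np.float64(202.23894813157108))
```

View pics/c4.png

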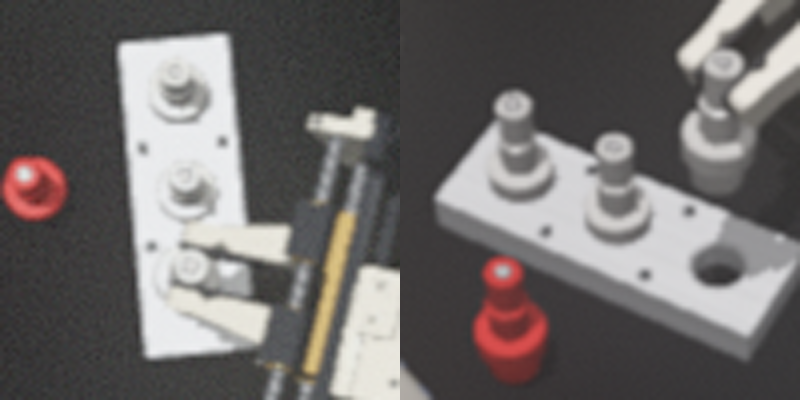

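```bash
python3 -c "
from h import *
p=ctrl.snapshot('top'); s=ctrl.snapshot('scene')
print('shaft top',tri([ray(p,272.5,206.75),ray(s,286.25,176.25)]),atz(p,272.5,206.75,.1915),atz(s,286.25,176.25,.1915))
print('bore',tri([ray(p,273.9,213.3),ray(s,284.5,226.25)]),atz(p,273.9,213.3,.025),atz(s,284.5,226.25,.025))
print('s2',atz(p,225+183/4,140+184/4,.0915),atz(s,205+215/4,160+147/4,.0915)); print('s1',atz(p,225+179/4,140+73/4,.0915),atz(s,205+114/4,160+104/4,.0915))
"
```

```text
shaft top (array([0.5039, 0.0115, 0.1889]), [np.float64(0.00026946165591752133), np.float64(0.00026946165591766954)]) [0.5038 0.0115 0.1915] [0.5024 0.0134 0.1915]
bore (array([0.5073, 0.0109, 0.0205]), [np.float64(0.0001422145191680079), np.float64(0.00014221451916802472)]) [0.507  0.0109 0.025 ] [0.5054 0.0138 0.025 ]
s2 [0.5666 0.017  0.0915] [0.5694 0.0187 0.0915]
s1 [0.6355 0.0189 0.0915] [0.6346 0.0231 0.0915]
```

Request:
play_rows(
  commands=[
    [[0,0,0,-2,0.1,0.7,0],[0,0,0,-4,0.1,1.3,0],[0,0,0,-6.1,0.1,2.1,0],[0,0,0,-6.1,0.1,2.1,0],[0,0,0,-6.1,0.1,2.1,0]],
  ],
)

```text
clock: 9.98
tool_pos: [0.5089, 0.0186, 0.1098]
orientation: [-179.8, -70.9, 74.9]
force: [0.6, 0.3, -2.7]
opening: 0.0181
gripper_force: 30.3
```

```bash
python3 st2.py 75 .03; python3 -c "
from h import *
p=ctrl.snapshot('top'); s=ctrl.snapshot('scene'); save(p,'t5');save(s,'s5')
a=cv2.resize(p['color'][175:230,250:300,::-1],(400,440),interpolation=2);b=cv2.resize(s['color'][185:240,245:295,::-1],(400,440),interpolation=2)
cv2.imwrite('pics/c5.png',np.hstack([a,b]))"
```

```text
t 9.98 q [ -29.731    34.523   -13.0562  -66.4002  -85.4628 -130.9259] pos [0.5089 0.0186 0.1098] rpy [-179.8198  -70.876    74.8722] F [ 0.6351  0.3005 -2.6709] open 0.0181 gf 30.3
0.03 rel: rotvec [-0.001 -0.    -0.001] shift cm [-0.61 -0.02  0.12]
```

View pics/c5.png

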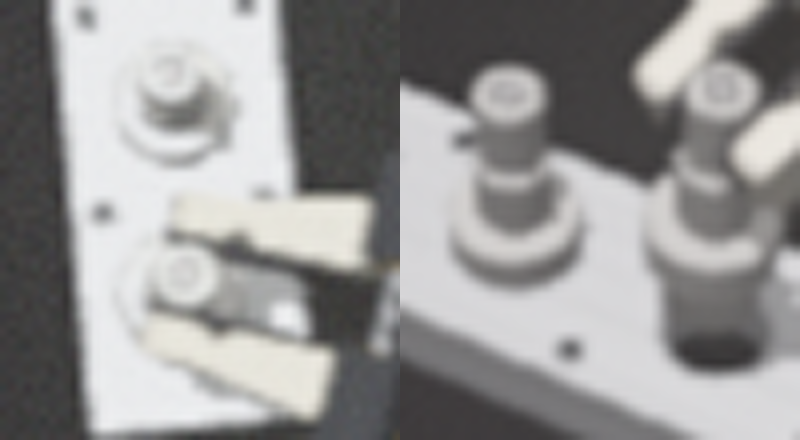

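```bash
python3 -c "
from plan import *
T=tool();p=ctrl.snapshot('wrist');save(p,'w6')
cv2.imwrite('pics/w6c.png',cv2.resize(p['color'][150:350,200:360,::-1],(480,600),interpolation=2))
I=(np.zeros(3),np.eye(3))
for dl in (-6,-3,0,3,6):
    a=al+np.radians(dl); A=np.array([np.cos(a),0,-np.sin(a)]); N=np.array([np.sin(a),0,np.cos(a)])
    f=lambda X:(np.array(proj(p,X,I))-[200,150])*3
    print(dl,'ring',f(p70+.015*A),'farTopEdge',f(p70+.015*A+.0095*N),'nearEdge',f(p70+.015*A-.0095*N),'collar near top',f(p70-.034*A-.019*N),'collar side',f(p70-.034*A+[0,.019,0]),f(p70-.034*A-[0,.019,0]),f(p70-.034*A+N*.019))
"
```

```text
-6 ring [254.2422 258.849 ] farTopEdge [254.2711 229.1025] nearEdge [254.2105 291.8405] collar near top [254.2877 553.7303] collar side [354.915  477.5096] [153.7556 477.4902] [254.3676 413.463 ]
-3 ring [254.2398 261.5558] farTopEdge [254.268  229.0244] nearEdge [254.2089 297.5175] collar near top [254.2939 549.591 ] collar side [354.1917 470.8719] [154.4859 470.8532] [254.3694 404.0799]
0 ring [254.2373 264.4976] farTopEdge [254.2648 229.238 ] nearEdge [254.2075 303.3329] collar near top [254.2998 544.9975] collar side [353.5079 463.9924] [155.1765 463.9745] [254.3711 394.5986]
3 ring [254.235  267.6677] farTopEdge [254.2616 229.7476] nearEdge [254.2063 309.2659] collar near top [254.3055 539.9732] collar side [352.8634 456.8875] [155.8272 456.8703] [254.3725 385.0333]
6 ring [254.2328 271.0584] farTopEdge [254.2584 230.5569] nearEdge [254.2054 315.2945] collar near top [254.311  534.5409] collar side [352.2585 449.5732] [156.4381 449.5567] [254.3737 375.3978]
```

View pics/w6c.png

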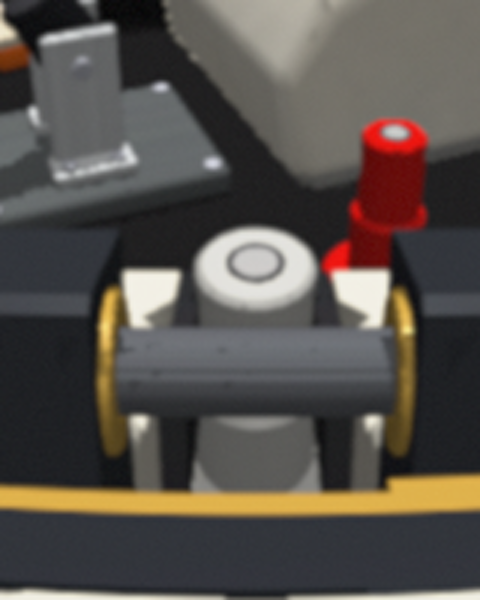

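```bash
sed -i 's/^B=.*/B=np.array([.5093,.0115])/; s/^RG=/al+=np.radians(4); at=np.array([np.cos(al),0,-np.sin(al)])\nRG=/' plan.py; python3 st2.py 75 .03 .014
```

```text
t 10.13 q [ -29.7492   34.32    -13.0108  -66.411   -85.4705 -130.9611] pos [0.5097 0.0181 0.1115] rpy [179.5487 -70.8252  75.4357] F [ 0.3666  0.0471 -2.3986] open 0.0174 gf 30.3
0.03 rel: rotvec [ 0.001 -0.069  0.002] shift cm [-0.8   0.13  0.21]
0.014 rel: rotvec [ 0.001 -0.069  0.002] shift cm [-2.31  0.13  0.74]
```

```bash
cat >> h.py <<'E'
def avg(n=8):
    global tool
    P=[];Q=[];F=[]
    for i in range(n):
        o=ctrl.get_obs(); P.append(o['tool_pos']);Q.append(R.from_euler('xyz',o['orientation'],degrees=True));F.append(o['force']); ctrl.snapshot('top')
    P=np.array(P); m=(P.mean(0),R.concatenate(Q).mean().as_matrix()); print('avg',m[0],'sd',P.std(0),'F',np.mean(F,0)); 
    tool=lambda: m
E
sed -i 's/^st();/avg();st();/' st2.py; sed -i 's/^from plan import \*/from plan import *\nimport h/' st2.py; python3 st2.py 75 .03 .014
```

```text
avg [0.5094 0.0181 0.1112] sd [0.0002 0.     0.0003] F [ 0.0862 -0.1725 -3.1173]
t 10.53 q [ -29.7717   34.4196  -13.071   -66.4184  -85.4398 -130.9441] pos [0.5092 0.0182 0.1105] rpy [179.9465 -70.848   75.0186] F [-0.7144  0.6866 -2.8215] open 0.0178 gf 30.3
0.03 rel: rotvec [ 0.001 -0.069  0.002] shift cm [-0.77  0.16  0.2 ]
0.014 rel: rotvec [ 0.001 -0.069  0.002] shift cm [-2.28  0.15  0.73]
```

Request:
play_rows(
  commands=[
    [[0.001,-0.035,0.002,-0.2,0.1,0.1,0],[0.001,-0.069,0.002,-0.4,0.16,0.2,0],[0.001,-0.069,0.002,-0.77,0.16,0.2,0],[0.001,-0.069,0.002,-0.77,0.16,0.2,0],[0.001,-0.069,0.002,-0.77,0.16,0.2,0],[0.001,-0.069,0.002,-0.77,0.16,0.2,0]],
  ],
)

```text
clock: 11.03
tool_pos: [0.5103, 0.0172, 0.102]
orientation: [-179.5, -67.0, 74.5]
force: [0.3, -0.3, -2.6]
opening: 0.0182
gripper_force: 30.3
```

```bash
python3 st2.py 75 .03 .014; python3 -c "
from h import *
p=ctrl.snapshot('top'); s=ctrl.snapshot('scene'); save(p,'t7');save(s,'s7')
a=cv2.resize(p['color'][175:230,250:300,::-1],(400,440),interpolation=2);b=cv2.resize(s['color'][185:240,245:295,::-1],(400,440),interpolation=2)
cv2.imwrite('pics/c7.png',np.hstack([a,b]))"
```

```text
avg [0.5104 0.0172 0.102 ] sd [0.0001 0.     0.0001] F [-0.3403 -0.2047 -3.3194]
t 11.43 q [ -28.2066   32.7268  -13.4202  -64.676   -82.1395 -133.0712] pos [0.5105 0.0172 0.1022] rpy [-179.6076  -66.9094   74.6144] F [-0.1623 -0.5212 -3.0372] open 0.0179 gf 30.3
0.03 rel: rotvec [-0.001 -0.001 -0.003] shift cm [ 0.11  0.04 -0.04]
0.014 rel: rotvec [-0.001 -0.001 -0.003] shift cm [-1.36  0.05  0.59]
```

View pics/c7.png

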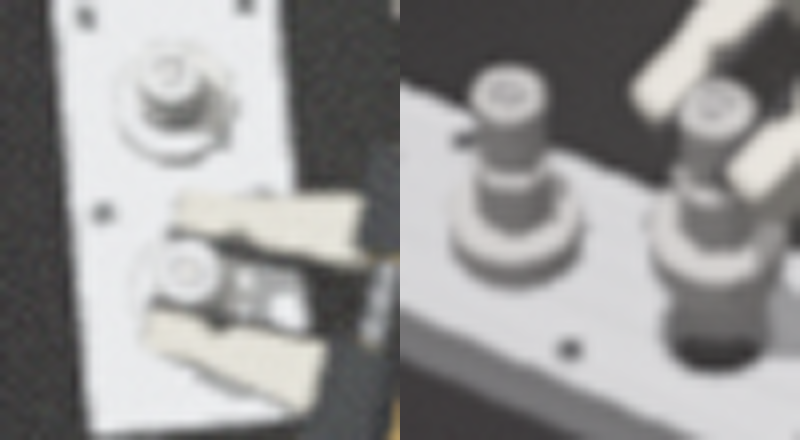

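```bash
python3 -c "
from h import *
p=ctrl.snapshot('top'); s=ctrl.snapshot('scene')
print(atz(p,273.5,208.75,.1215),atz(s,284.75,198.5,.1215),tri([ray(p,273.5,208.75),ray(s,284.75,198.5)]))"
```

```text
[0.5076 0.0104 0.1215] [0.5053 0.0137 0.1215] (array([0.5078, 0.0104, 0.1167]), [np.float64(0.0003453539299074523), np.float64(0.0003453539299074966)])
```

Request:
play_rows(
  commands=[
    [[0,0,0,-0.3,0,0.1,0],[0,0,0,-0.6,0,0.24,0],[0,0,0,-0.9,0,0.38,0],[0,0,0,-1.2,0,0.51,0],[0,0,0,-1.4,0,0.6,0],[0,0,0,-1.4,0,0.6,0]],
  ],
)

```text
clock: 12.13
tool_pos: [0.5102, 0.0174, 0.0863]
orientation: [-179.4, -66.9, 74.5]
force: [0.1, 0.1, -4.3]
opening: 0.018
gripper_force: 30.3
```

```bash
sed -i 's/avg()/avg(4)/' st2.py; python3 st2.py 75 .014 .008 0 
```

```text
avg [0.5104 0.0174 0.0867] sd [0.0001 0.0001 0.0003] F [-0.0165 -0.347  -3.4406]
t 12.33 q [ -28.2596   34.3213  -13.5412  -64.8597  -81.4345 -131.475 ] pos [0.5105 0.0173 0.0871] rpy [-179.6405  -66.9022   74.6485] F [-0.0887 -0.7349 -3.3802] open 0.0175 gf 30.3
0.014 rel: rotvec [-0.001 -0.001 -0.003] shift cm [ 0.05  0.05 -0.03]
0.008 rel: rotvec [-0.001 -0.001 -0.003] shift cm [-0.51  0.05  0.21]
0.0 rel: rotvec [-0.001 -0.001 -0.003] shift cm [-1.24  0.05  0.52]
```

Request:
play_rows(
  commands=[
    [[0,0,0,-0.2,0,0.09,0],[0,0,0,-0.4,0,0.17,0],[0,0,0,-0.6,0,0.26,0],[0,0,0,-0.8,0,0.34,0],[0,0,0,-0.95,0,0.4,0],[0,0,0,-0.95,0,0.4,0]],
  ],
)

```text
clock: 12.83
tool_pos: [0.5103, 0.0173, 0.0763]
orientation: [-179.5, -66.9, 74.5]
force: [-0.2, 0.4, -3.4]
opening: 0.0181
gripper_force: 30.3
```

```bash
python3 st2.py 75 0 
```

```text
avg [0.5103 0.0173 0.0765] sd [0.0001 0.     0.0002] F [ 0.0427 -0.2716 -3.2504]
t 13.03 q [ -28.3061   35.4261  -13.5962  -64.9864  -80.9766 -130.4012] pos [0.5104 0.0173 0.0768] rpy [-179.6294  -66.9046   74.6431] F [-0.0924 -0.29   -3.6952] open 0.0181 gf 30.3
0.0 rel: rotvec [-0.001 -0.001 -0.003] shift cm [-0.3   0.05  0.13]
```

Request:
play_rows(
  commands=[
    [[0,0,0,-0.1,0,0.04,0],[0,0,0,-0.2,0,0.085,0],[0,0,0,-0.27,0,0.115,0],[0,0,0,-0.27,0,0.115,0]],
  ],
)

```text
clock: 13.37
tool_pos: [0.5103, 0.0173, 0.0736]
orientation: [-179.6, -66.9, 74.6]
force: [-0.7, -0.1, -2.7]
opening: 0.018
gripper_force: 30.3
```

Request:
play_rows(
  commands=[
    [[0,0,0,-0.05,0,0.02,0],[0,0,0,-0.1,0,0.043,0],[0,0,0,-0.1,0,0.043,0]],
  ],
)

```text
clock: 13.62
tool_pos: [0.5104, 0.0173, 0.0726]
orientation: [-179.6, -66.9, 74.6]
force: [-1.1, 0.1, -3.4]
opening: 0.0179
gripper_force: 30.3
```

Request:
play_rows(
  commands=[
    [[0,0,0,-0.05,0,0.02,0],[0,0,0,-0.1,0,0.043,0],[0,0,0,-0.1,0,0.043,0]],
  ],
)

```text
clock: 13.87
tool_pos: [0.5104, 0.0173, 0.0721]
orientation: [-179.7, -67.0, 74.7]
force: [-0.9, -1.6, 1.7]
opening: 0.018
gripper_force: 30.5
```

```bash
python3 st2.py 75 0 
```

```text
avg [0.5104 0.0173 0.0721] sd [0. 0. 0.] F [-0.7833 -1.3574  2.4599]
t 14.07 q [ -28.3375   35.9498  -13.6066  -65.0606  -80.7935 -129.8746] pos [0.5104 0.0173 0.0721] rpy [-179.6858  -66.935    74.7055] F [-0.9927 -2.545   2.8455] open 0.0182 gf 30.5
0.0 rel: rotvec [-0.001 -0.002 -0.002] shift cm [ 0.1   0.04 -0.05]
```

Request:
play_rows(
  commands=[
    [[0,0,0,0,0,0,3.5],[0,0,0,0,0,0,3.5],[0,0,0,0,0,0,3.5],[0,0,0,0,0,0,3.5],[0,0,0,0,0,0,3.5]],
  ],
)

```text
clock: 14.48
tool_pos: [0.5104, 0.0174, 0.0715]
orientation: [-179.6, -66.9, 74.6]
force: [-0.5, 1.1, -0.3]
opening: 0.0348
gripper_force: 0.0
```

Request:
play_rows(
  commands=[
    [[0,0,0,0,0,-1,3.5],[0,0,0,0,0,-3,3.5],[0,0,0,0,0,-6,3.5],[0,0,0,0,0,-9,3.5],[0,0,0,0,0,-12,3.5],[0,0,0,0,0,-12,3.5]],
  ],
)

```text
clock: 14.98
tool_pos: [0.4815, -0.0946, 0.1201]
orientation: [179.9, -66.7, 75.0]
force: [1.2, 0.9, -0.3]
opening: 0.0349
gripper_force: 0.0
```

```bash
python3 -c "
from h import *
st()
p=ctrl.snapshot('top'); s=ctrl.snapshot('scene'); w=ctrl.snapshot('wrist'); T=tool(); save(p,'t8');save(s,'s8'); save(w,'w8')
b=cv2.resize(s['color'][175:245,205:305,::-1],(400,280),interpolation=2)
a=cv2.resize(p['color'][140:240,225:325,::-1],(400,400),interpolation=2)
b2=cv2.resize(s['color'][280:350,190:265,::-1],(400,320),interpolation=2)
c=cv2.resize(w['color'][0:240,140:440,::-1],(400,320),interpolation=2)
d=cv2.resize(p['color'][190:250,150:210,::-1],(400,320)[:2],interpolation=2)
cv2.imwrite('pics/c8.png',np.vstack([np.hstack([a[120:],b]),np.hstack([c,b2])]))"
```

```text
t 14.98 q [ -37.6417   33.6881   -7.9599  -58.0352  -89.9878 -133.6065] pos [ 0.4815 -0.0946  0.1201] rpy [179.8919 -66.6885  74.9902] F [ 1.1616  0.8616 -0.3224] open 0.0349 gf 0.0
```

View pics/c8.png

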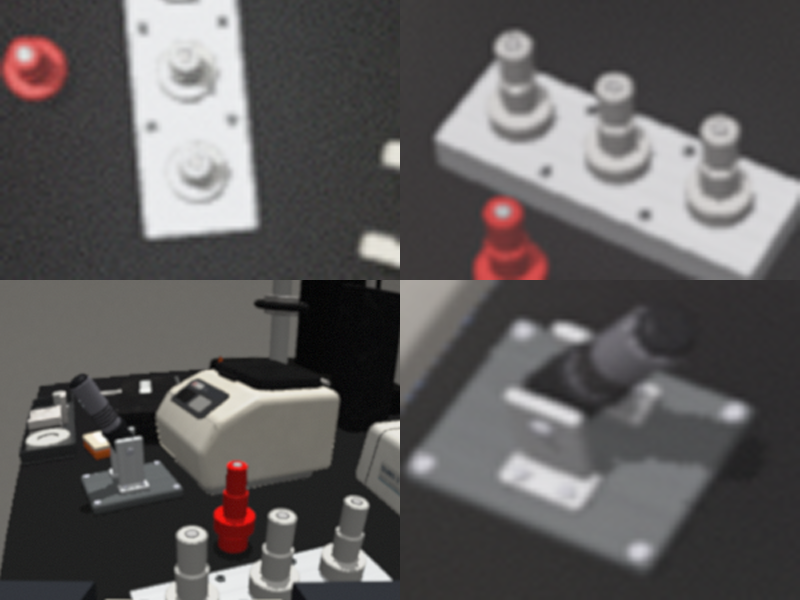

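```bash
python3 -c "
from h import *
import h
avg(1)
p=ctrl.snapshot('top'); s=ctrl.snapshot('scene')
w=ctrl.snapshot('wrist')
T=(np.array(ctrl.get_obs()['tool_pos']),R.from_euler('xyz',ctrl.get_obs()['orientation'],degrees=True).as_matrix())
for n,i in (('top',p),('scene',s),('wrist',w)):
    print(n,[(np.round(d['bbox'],1).tolist(),round(d['conf'],2)) for d in ctrl.find_in(i,'probe')][:3])
print('cap',atz(p,168.9,235,.1447),atz(s,240.6,290.5,.1447),tri([ray(p,168.9,235),ray(s,240.6,290.5)]))
cw=(140+90*.75, 0+(382-280)*.75); print('wrist cap px',cw, atz(w,*cw,.1447,T), tri([ray(w,*cw,T),ray(s,240.6,290.5),ray(p,168.9,235)]))
print('spot',atz(p,274.25,211.75,.0915),atz(s,285,206.75,.0915))
ah=dirv(6.8,0); 
for m in [np.array([.4835,.2541,.078])]:
  for sx in (62,110,138):
    X=m+(sx-62)/1000*(np.array([0,0,1])*np.cos(.5)-ah*np.sin(.5)); print(sx,X,proj(p,X),proj(s,X),proj(w,X,T))
g=p['color'][208:242,158:186].mean(2).astype(int)
print(g)
"
```

```text
avg [ 0.4819 -0.0898  0.1188] sd [0. 0. 0.] F [-0.5704  0.2067 -0.5922]
top [([249.4, 247.5, 24.1, 19.2], 0.56), ([164.1, 216.8, 17.4, 20.5], 0.55)]
scene []
wrist [([192.6, 69.3, 42.1, 52.2], 0.94)]
cap [0.4479 0.2469 0.1447] [0.4463 0.2509 0.1447] (array([0.4483, 0.2485, 0.1392]), [np.float64(0.0001026426555473825), np.float64(0.00010264265554721894)])
wrist cap px (207.5, 76.5) [0.4612 0.2193 0.1447] (array([0.4532, 0.2481, 0.1371]), [np.float64(0.008669733927028704), np.float64(0.003914629886845021), np.float64(0.005022769995416312)])
spot [0.5038 0.0091 0.0915] [0.5059 0.0114 0.0915]
62 [0.4835 0.2541 0.078 ] (np.float64(173.81395647052597), np.float64(221.75755114614103)) (np.float64(225.85862899139593), np.float64(300.0295592643899)) (np.float64(225.83598690443966), np.float64(113.10964824577185))
110 [0.4606 0.2514 0.1201] (np.float64(170.02364824772698), np.float64(230.05422902058908)) (np.float64(234.85058498648561), np.float64(293.7079073059297)) (np.float64(207.710426561958), np.float64(88.30782544331893))
138 [0.4473 0.2498 0.1447] (np.float64(167.6401813396161), np.floa
[... 3432 characters left out ...]
 49  52  48  51  52  54  48  51  45  48  48  47  41  45  72 112 139 144
  148 150 149 150 146 151 152 151 137 108]
 [ 53  52  52  47  50  53  45  48  59  63  56  50  51  60  96 129 142 146
  145 148 151 150 148 150 152 148 143 111]
 [ 51  47  49  48  47  47  47  61  96 145 145 112  95 103 131 143 146 146
  147 145 148 147 145 140 141 133 124 108]
 [ 45  51  49  50  52  45  48  57 132 200 209 171 135 137 139 140 134 130
  126 121 118 112 103  95  89  82  74  69]
 [ 49  54  51  53  51  47  48  57 105 159 175 143 118 113 102 103  88  81
   78  73  67  68  63  54  51  48  49  49]
 [ 46  50  45  52  53  47  56  48  61  84  91  84  67  66  63  57  50  45
   49  46  49  50  46  50  50  51  46  48]]
```

```bash
cat > pr.py <<'E'
from kin import *
s=(-1,-1);k=best()[1]
M=np.array([.4835,.2541,.078]); YAW=6.8
def ax(): return np.array([0,0,1])*np.cos(.5)-dirv(YAW,0)*np.sin(.5)
def pose(sm,flip=-1):  # TCP at probe s
    z=-ax(); return M+(sm-.062)*ax(),frame(flip*dirv(YAW,0),z)
def show(qs,p0=None):
    pt,pR=p0 or fk(qs[0],k,s)
    for q in qs[1:]:
        p,r=fk(q,k,s); v=R.from_matrix(pR.T@r).as_rotvec()
        print('rot',v.round(3).tolist(),'deg',round(np.degrees(np.linalg.norm(v))),'sh',(pR.T@(p-pt)*100).round(2).tolist(),'pos',p.round(3),'zt',r[:,2].round(2)); pt,pR=p,r
E
python3 - <<'E'
from pr import *
q0=ctrl.get_obs()['joint_pos']; t,Rm=tool()
q1,e=ik(t+[-.02,0,.13],Rm,q0,k,s); print(q1.round(1),e)
for fl,g in ((-1,[40,0,-30,0,-60,-130]),(1,[40,0,-30,0,-60,50]),(-1,[60,10,-30,20,-50,-130])):
    qq,e=ik(*pose(.181,fl),g,k,s); qf,ef=ik(*pose(.091,fl),qq,k,s); print(fl,qq.round(1),e,qf.round(1),ef)
qq,e=ik(*pose(.181,-1),[40,0,-30,0,-60,-130],k,s)
show([q0,q1]+[q1+(qq-q1)*i/4 for i in (1,2,3,4)])
E
```

```text
[ -38.5   21.7   -6.2  -58.4  -98.2 -145.1] 1.6237011735142914e-14
-1 [  64.    -7.5  -54.9   35.9  -33.1 -173.6] 0.08831301901128924 [  53.2    4.1  -56.2   42.9  -19.4 -173.6] 0.15184829616246517
1 [ 65.1  -7.4 -58.   44.1 -33.5  -4.6] 0.03982118609183517 [ 53.4   4.6 -58.   52.6 -21.5  -5.6] 0.12127898062609181
-1 [  64.    -7.5  -54.9   35.9  -33.1 -173.6] 0.08831302106605686 [  53.2    4.1  -56.2   42.9  -19.4 -173.6] 0.1518482968444059
rot [-0.0, -0.0, -0.0] deg 0 sh [11.75, -1.97, -5.57] pos [ 0.462 -0.089  0.249] zt [ 0.24  0.89 -0.39]
rot [0.386, -0.5, -0.086] deg 37 sh [-7.56, -11.24, 7.11] pos [ 0.362 -0.025  0.151] zt [-0.19  0.62 -0.76]
rot [0.182, -0.519, -0.36] deg 38 sh [-3.43, -0.45, 1.35] pos [ 0.354 -0.044  0.12 ] zt [-0.25  0.12 -0.96]
rot [-0.061, -0.434, -0.546] deg 40 sh [3.28, 10.08, -3.45] pos [0.436 0.028 0.144] zt [ 0.08 -0.14 -0.99]
rot [-0.276, -0.281, -0.642] deg 43 sh [10.82, 18.1, -7.01] pos [0.428 0.247 0.183] zt [ 0.39  0.08 -0.92]
```

```bash
cat >> pr.py <<'E'
GZ=np.array([0,0,-1.])
def gpose(dr=0,up=0,flip=-1,tilt=0,sg=.108):
    # tilt: tool z leans (rad) toward stand +x ; grasp point 19mm behind TCP
    z=GZ*np.cos(tilt)+dirv(YAW,0)*np.sin(tilt); Rt=frame(flip*dirv(YAW,0),z)
    g=M+(sg-.062+dr)*ax(); return g+.019*z+[0,0,up],Rt
def upright(yaw,spot,comp=.004,flip=-1,tilt=0,sg=.108):
    # probe upright, lean plane rotated to yaw; tip end pressed by comp
    P,Rt=gpose(0,0,flip,tilt,sg); A=ax(); tip=M-.062*A
    Q=R.from_rotvec(np.cross([0,0,1],dirv(YAW,0))*.5).as_matrix(); Q=R.from_euler('z',yaw-YAW,degrees=True).as_matrix()@Q
    return np.array(spot)-[0,0,comp]+Q@(P-tip),Q@Rt
E
python3 - <<'E'
from pr import *
spot=np.array([.509,.0117,.0915])
q0=ctrl.get_obs()['joint_pos']
G0=[[40,0,-30,0,-60,-130],[40,0,-30,0,-60,50],[10,30,-20,0,-90,0],[0,30,0,0,-100,-100],[0,30,0,0,-100,100]]
for fl in (-1,1):
  for tl in (0,.2):
    for nm,ps in [('pre',gpose(0,.08,fl,tl)),('g',gpose(0,0,fl,tl)),('drawn',gpose(.055,0,fl,tl))]+[('up%d'%y,upright(y,spot,-.05,fl,tl)) for y in (-60,-30,0,30,60)]:
        S=set()
        for g in G0:
            q,e=ik(*ps,g,k,s)
            if e<1e-3: S.add(tuple(int(v) for v in q.round()))
        print(fl,tl,nm,S)
E
```

```text
-1 0 pre {(50, 9, -22, 0, -59, -133)}
-1 0 g {(50, 14, -28, 0, -49, -133)}
-1 0 drawn {(52, 8, -27, 0, -55, -135)}
-1 0 up-60 {(3, 16, -1, -25, -87, -149)}
-1 0 up-30 {(10, 21, 3, -18, -95, -128)}
-1 0 up0 {(17, 23, 2, -8, -97, -106)}
-1 0 up30 {(25, 21, -5, 2, -93, -86)}
-1 0 up60 {(33, 17, -15, 13, -84, -67)}
-1 0.2 pre {(56, 3, -35, 12, -46, -147)}
-1 0.2 g {(56, 8, -42, 16, -33, -152)}
-1 0.2 drawn {(59, 2, -41, 14, -41, -152)}
-1 0.2 up-60 {(11, 11, -7, -17, -78, -156)}
-1 0.2 up-30 {(14, 14, -5, -12, -83, -132)}
-1 0.2 up0 {(19, 15, -6, -6, -85, -108)}
-1 0.2 up30 {(25, 14, -10, 2, -82, -85)}
-1 0.2 up60 {(30, 11, -17, 9, -77, -63)}
1 0 pre {(50, 9, -22, 0, -59, 47)}
1 0 g {(50, 14, -28, 0, -49, 47)}
1 0 drawn {(52, 8, -27, 0, -55, 45)}
1 0 up-60 {(3, 16, -1, -25, -87, 31)}
1 0 up-30 {(10, 21, 3, -18, -95, 52)}
1 0 up0 {(17, 23, 2, -8, -97, 74)}
1 0 up30 {(25, 21, -5, 2, -93, 94)}
1 0 up60 {(33, 17, -15, 13, -84, 113)}
1 0.2 pre {(56, 3, -35, 12, -46, 33)}
1 0.2 g {(56, 8, -42, 16, -33, 28)}
1 0.2 drawn {(59, 2, -41, 14, -41, 28)}
1 0.2 up-60 {(11, 11, -7, -17, -78, 24)}
1 0.2 up-30 {(14, 14, -5, -12, -83, 48)}
1 0.2 up0 {(19, 15, -6, -6, -85, 72)}
1 0.2 up30 {(25, 14, -10, 2, -82, 95)}
1 0.2 up60 {(30, 11, -17, 9, -77, 117)}
```

```bash
python3 - <<'E'
from pr import *
q0=ctrl.get_obs()['joint_pos']; t,Rm=tool()
q1,e=ik(t+[-.02,-.02,.16],Rm,q0,k,s); print(q1.round(1),e)
qq,e=ik(*gpose(0,.10),[50,9,-22,0,-59,-133],k,s)
show([q0,q1]+[q1+(qq-q1)*i/3 for i in (1,2,3)])
E
```

```text
[ -40.    20.6   -3.   -58.2 -101.6 -148. ] 4.569955525113301e-12
rot [-0.0, -0.0, 0.0] deg 0 sh [13.75, -1.46, -8.52] pos [ 0.462 -0.109  0.279] zt [ 0.24  0.89 -0.39]
rot [0.451, -0.383, -0.334] deg 39 sh [-2.99, -6.06, 13.15] pos [0.431 0.013 0.2  ] zt [-0.19  0.67 -0.72]
rot [0.341, -0.364, -0.563] deg 43 sh [3.59, 2.93, 7.47] pos [0.437 0.096 0.172] zt [-0.28  0.24 -0.93]
rot [0.173, -0.344, -0.723] deg 47 sh [7.39, 14.21, 0.49] pos [0.462 0.251 0.199] zt [ 0.  0. -1.]
```

Request:
play_rows(
  commands=[
    [[0,0,0,13.75,-1.5,-8.5,8.7],[0,0,0,13.75,-1.5,-8.5,8.7],[0,0,0,13.75,-1.5,-8.5,8.7],[0,0,0,13.75,-1.5,-8.5,8.7],[0,0,0,13.75,-1.5,-8.5,8.7]],
  ],
)

```text
clock: 15.9
tool_pos: [0.4621, -0.1107, 0.285]
orientation: [178.8, -66.6, 76.1]
force: [0.3, -0.9, -0.2]
opening: 0.0628
gripper_force: 0.0
```

Request:
play_rows(
  commands=[
    [[0.451,-0.383,-0.334,-3,-6.1,13.1,8.7],[0.451,-0.383,-0.334,-3,-6.1,13.1,8.7],[0.451,-0.383,-0.334,-3,-6.1,13.1,8.7],[0.451,-0.383,-0.334,-3,-6.1,13.1,8.7],[0.451,-0.383,-0.334,-3,-6.1,13.1,8.7],[0.451,-0.383,-0.334,-3,-6.1,13.1,8.7],[0.451,-0.383,-0.334,-3,-6.1,13.1,8.7]],
  ],
)

```text
clock: 16.48
tool_pos: [0.4314, 0.0139, 0.2004]
orientation: [178.4, -43.9, 108.4]
force: [0.1, 0.4, 0.2]
opening: 0.0872
gripper_force: 0.0
```

Request:
play_rows(
  commands=[
    [[0.341,-0.364,-0.563,3.6,2.9,7.5,8.7],[0.341,-0.364,-0.563,3.6,2.9,7.5,8.7],[0.341,-0.364,-0.563,3.6,2.9,7.5,8.7],[0.341,-0.364,-0.563,3.6,2.9,7.5,8.7],[0.341,-0.364,-0.563,3.6,2.9,7.5,8.7],[0.341,-0.364,-0.563,3.6,2.9,7.5,8.7],[0.341,-0.364,-0.563,3.6,2.9,7.5,8.7]],
  ],
)

```text
clock: 17.07
tool_pos: [0.4357, 0.0964, 0.1717]
orientation: [177.8, -21.2, 145.7]
force: [0.7, 0.6, -0.2]
opening: 0.0873
gripper_force: 0.0
```

Request:
play_rows(
  commands=[
    [[0.173,-0.344,-0.723,7.4,14.2,0.5,8.7],[0.173,-0.344,-0.723,7.4,14.2,0.5,8.7],[0.173,-0.344,-0.723,7.4,14.2,0.5,8.7],[0.173,-0.344,-0.723,7.4,14.2,0.5,8.7],[0.173,-0.344,-0.723,7.4,14.2,0.5,8.7],[0.173,-0.344,-0.723,7.4,14.2,0.5,8.7],[0.173,-0.344,-0.723,7.4,14.2,0.5,8.7],[0.173,-0.344,-0.723,7.4,14.2,0.5,8.7]],
  ],
)

```text
clock: 17.73
tool_pos: [0.4591, 0.2501, 0.1981]
orientation: [-179.9, -0.1, -173.2]
force: [-0.7, -0.5, -0.1]
opening: 0.0871
gripper_force: 0.0
```

```bash
cat > pv.py <<'E'
from pr import *
import h,pickle,sys
st(); avg(3); T=h.tool(); w=ctrl.snapshot('wrist'); save(w,sys.argv[1]); pickle.dump((w,T),open(sys.argv[1]+'.pkl','wb'))
for n in ('probe','probe_stand'): print(n,[(np.round(d['bbox'],1).tolist(),round(d['conf'],2)) for d in ctrl.find_in(w,n)][:3])
for sx in (62,110,138):
    X=M+(sx-62)/1000*ax(); print(sx,X,np.array(proj(w,X,T)).round(1))
rel(*gpose(0,.02)); rel(*gpose())
E
python3 pv.py w9
```

```text
t 17.73 q [  50.1201    7.4902  -20.7337    0.037   -61.8794 -133.3008] pos [0.4591 0.2501 0.1981] rpy [-179.9054   -0.0528 -173.1632] F [-0.7417 -0.5491 -0.1119] open 0.0871 gf 0.0
avg [0.4596 0.2501 0.1983] sd [0.0004 0.0001 0.0002] F [-0.6088 -0.4305 -0.076 ]
probe []
probe_stand [([246.7, 174.6, 77.1, 86.6], 0.94)]
62 [0.4835 0.2541 0.078 ] [286.  231.3]
110 [0.4606 0.2514 0.1201] [286.1 219.2]
138 [0.4473 0.2498 0.1447] [286.2 209.8]
rel: rotvec [-0.001 -0.002 -0.002] shift cm [-0.23  0.12  7.89]
rel: rotvec [-0.001 -0.002 -0.002] shift cm [-0.24  0.12  9.89]
```

```bash
python3 -c "
import pickle;from h import *
w,T=pickle.load(open('w9.pkl','rb')); g=w['color'].mean(2).astype(int)
np.set_printoptions(linewidth=250)
print(np.arange(262,312,1)%100)
for v in range(168,244,4): print(v,g[v,262:312])
"
```

```text
[62 63 64 65 66 67 68 69 70 71 72 73 74 75 76 77 78 79 80 81 82 83 84 85 86 87 88 89 90 91 92 93 94 95 96 97 98 99  0  1  2  3  4  5  6  7  8  9 10 11]
168 [27 28 26 28 27 28 27 28 28 29 29 35 40 43 42 44 43 43 43 43 42 37 31 29 27 25 27 28 27 26 27 27 26 27 29 26 28 28 27 27 28 27 26 26 28 28 28 28 29 30]
172 [28 28 29 26 26 29 28 27 27 27 28 29 35 39 41 43 43 43 43 43 41 36 30 27 28 28 28 28 28 28 28 27 28 29 27 28 28 27 26 29 29 27 27 27 27 29 28 27 27 27]
176 [48 47 48 47 48 48 48 49 49 51 51 51 52 51 52 59 63 66 65 66 67 66 63 60 56 55 55 54 54 54 54 54 55 54 56 56 55 55 54 55 54 53 55 55 55 54 55 56 56 56]
180 [ 93  95  95  95  93  92  93  91  93  93  94  95  93  92  92  99 122 148 164 170 172 172 170 162 137 105  93  92  93  94  94  93  94  93  93  92  93  92  92  91  90  90  89  90  89  90  90  91  91  90]
184 [ 95  95  95  96  93  92  92  93  93  95  94  95  93  93  93  98 116 140 160 171 175 175 170 157 130 104  93  92  93  94  94  94  94  94  94  92  92  92  90  90  90  90  90  89  90  90  92  91  91  90]
188 [ 94  95  96  95  95  92  92  93  92  94  95  95  95  93  92  93
[... 1965 characters left out ...]
7 152 138 134 131 122 112  99  83  59  59 109 159 184 184 193 235 255 255 255 255]
232 [163 156 176 227 250 255 255 244 153  64  37  52  67  80  86  88  89  92  98 107 111 114 118 123 126 126 122 117 116 116 113 105  93  85  79  68  54  41  34  68 142 227 253 255 252 229 198 218 248 254]
236 [250 245 234 235 250 254 255 255 227 128  60  40  39  37  42  54  69  78  83  85  87  87  89  89  89  88  88  87  84  81  77  70  59  45  37  37  40  44  73 143 227 253 255 254 252 244 246 252 254 255]
240 [190 198 199 225 249 254 255 255 249 193 110  59  47  48  48  52  55  54  50  46  43  42  42  44  47  46  43  42  43  48  55  61  56  52  50  50  48  59 109 177 235 253 255 255 253 231 202 192 182 172]
```

Request:
play_rows(
  commands=[
    [[0,0,0,-0.24,0.08,3,8.7],[0,0,0,-0.24,0.08,6,8.7],[0,0,0,-0.24,0.08,8.5,8],[0,-0.002,-0.002,-0.24,0.08,9.8,6],[0,-0.002,-0.002,-0.24,0.08,9.9,4],[0,-0.002,-0.002,-0.24,0.08,9.9,3.5],[0,-0.002,-0.002,-0.24,0.08,9.9,3.5],[0,-0.002,-0.002,-0.24,0.08,9.9,3.5]],
  ],
)

```text
clock: 18.7
tool_pos: [0.4639, 0.2526, 0.1013]
orientation: [180.0, 0.2, -173.2]
force: [-0.2, 0.0, -0.1]
opening: 0.0524
gripper_force: 0.0
```

Request:
play_rows(
  commands=[
    [[0,0,0,0,0,0,3.5],[0,0,0,0,0,0,3.2]],
  ],
)

```text
clock: 18.87
tool_pos: [0.4635, 0.2524, 0.1009]
orientation: [180.0, 0.2, -173.2]
force: [-0.1, -0.5, -0.2]
opening: 0.0393
gripper_force: 0.0
```

```bash
python3 pv.py w10; python3 -c "
import pickle;from h import *
w,T=pickle.load(open('w10.pkl','rb')); g=w['color'].mean(2).astype(int)
np.set_printoptions(linewidth=250)
for v in range(186,246,6): print(v,g[v,215:360:3])
"
```

```text
t 18.87 q [  49.9843   13.5381  -27.6234    0.1688  -48.6711 -133.2549] pos [0.4635 0.2524 0.1009] rpy [ 179.978     0.2089 -173.1594] F [-0.0525 -0.4899 -0.2078] open 0.0393 gf 0.0
avg [0.4633 0.2523 0.1008] sd [0.0001 0.0001 0.0001] F [ 0.0842 -0.1645 -0.0831]
probe [([252.5, 239.5, 56.7, 59.9], 0.96)]
probe_stand [([229.0, 189.9, 109.4, 121.9], 0.62), ([39.0, 78.1, 50.5, 65.4], 0.28)]
62 [0.4835 0.2541 0.078 ] [283.4 273.1]
110 [0.4606 0.2514 0.1201] [282.9 267.2]
138 [0.4473 0.2498 0.1447] [282.6 261.7]
rel: rotvec [0.    0.003 0.001] shift cm [ 0.18 -0.06 -1.86]
rel: rotvec [0.    0.003 0.001] shift cm [ 0.18 -0.06  0.14]
186 [34 35 35 35 34 35 34 35 34 34 34 34 34 34 35 34 34 33 34 35 34 35 35 34 35 33 34 34 34 35 34 33 36 50 51 44 34 34 33 34 34 32 35 34 36 35 35 34 35]
192 [ 35  34  34  35  35  54  90  93  92  93  92  90  91  94  92  92  93  94  93  94  94  96  96  95  95  94  95  96  95  95  93  92  93  93 108 150 152 152 114  92  84  40  35  34  35  35  33  35  34]
198 [ 33  35  34  36  35  67 168 221 222 158 109 108 109 112 110 107 109 110 108 110 109 112 110 110 108 109 1
[... 805 characters left out ...]
6 106 108 107 106 103 103 103 107 107 106 126 102 104 103  86  35  34  34  33  35  35  33  47]
228 [ 35  36  34  35  35  39  97 109 108 106 109 104 106 109 106 105 108 108 105 106 105 108 110 108 106 106 106 109 106 106 104 103 104 105 106 103 105 103 105 103  82  36  35  35  34  35  33  36  37]
234 [ 33  33  34  34  34  35  92 108 107 107 121 127 127 129 128 128 130 116 104 104 106 108 108 106 105 104 104 106 105 123 132 133 134 137 137 139 120 103 104 102  80  36  35  33  34  35  35  34  34]
240 [ 35  36  88 104 103 103 113 121 119 118 184 158 158 224 222 129 122 128 101  91  77  56  36  40  59  82  94 104 105 142 121 138 225 221 178 155 142 170 134 118 108 102 105 103 104  54  40  35  36]
```

Request:
play_rows(
  commands=[
    [[0,0.003,0,0.16,-0.08,0.1,3.2],[0,0.003,0,0.16,-0.08,0.1,2.6],[0,0.003,0,0.16,-0.08,0.1,2],[0,0.003,0,0.16,-0.08,0.1,0],[0,0.003,0,0.16,-0.08,0.1,0],[0,0.003,0,0.16,-0.08,0.1,0],[0,0.003,0,0.16,-0.08,0.1,0],[0,0.003,0,0.16,-0.08,0.1,0]],
  ],
)

```text
clock: 19.83
tool_pos: [0.4615, 0.2509, 0.0989]
orientation: [-179.9, -0.0, -173.2]
force: [-0.3, 0.7, -0.4]
opening: 0.0237
gripper_force: 30.0
```

```bash
python3 - <<'E'
from pr import *
import h
st(); avg(3); t,Rm=h.tool(); q0=ctrl.get_obs()['joint_pos']
for d in (.06,.10): rel(t+ax()*d,Rm)
E
```

```text
t 19.83 q [  49.9575   13.6257  -27.7708    0.0133  -48.68   -133.1184] pos [0.4615 0.2509 0.0989] rpy [-179.9404   -0.049  -173.1521] F [-0.3229  0.6602 -0.3716] open 0.0237 gf 30.0
avg [0.4615 0.251  0.0989] sd [0. 0. 0.] F [-0.5059  0.5857 -0.9381]
rel: rotvec [0. 0. 0.] shift cm [ 2.88 -0.   -5.26]
rel: rotvec [0. 0. 0.] shift cm [ 4.8  -0.   -8.77]
```

Request:
play_rows(
  commands=[
    [[0,0,0,0.24,0,-0.44,0],[0,0,0,0.72,0,-1.32,0],[0,0,0,1.2,0,-2.2,0],[0,0,0,1.68,0,-3.07,0],[0,0,0,2.16,0,-3.95,0],[0,0,0,2.64,0,-4.82,0],[0,0,0,3.12,0,-5.7,0],[0,0,0,3.6,0,-6.58,0]],
  ],
)

```text
clock: 20.65
tool_pos: [0.4253, 0.2468, 0.166]
orientation: [-180.0, -0.0, -173.1]
force: [-0.2, -0.4, -2.4]
opening: 0.0234
gripper_force: 30.0
```

```bash
python3 - <<'E'
from pr import *
import h
st(); t,Rm=tool(); q0=ctrl.get_obs()['joint_pos']
spot=np.array([.509,.0117,.0915])
tg=np.array([.4615,.251,.0989]); P0,R0=gpose(); 
# actual probe in tool: nominal axis with actual TCP at grasp
RG=R.from_euler('xyz',[180,0,-173.15],degrees=True).as_matrix()
A=ax(); tip=M-.062*A; a_t=RG.T@A; tip_t=RG.T@(tip-tg); print('a_t',a_t,'tip_t',tip_t)
for yaw in (0,-30,30):
    Q=R.from_euler('z',yaw-YAW,degrees=True).as_matrix()@R.from_rotvec(np.cross([0,0,1],dirv(YAW,0))*.5).as_matrix(); Rf=Q@RG
    Pf=spot+[0,0,.05]-Rf@tip_t
    q1,e1=ik(t+[0,0,.06],Rm,q0,k,s); q2,e2=ik(Pf,Rf,[17,23,2,-8,-97,-106],k,s)
    print(yaw,q1.round(),e1,q2.round(),e2); n=3
    path=[q0,q1]+[q1+(q2-q1)*i/n for i in range(1,n+1)]; show(path)
    for q in path: p,r=fk(q,k,s); print('tip',(p+r@tip_t).round(3),end=' ')
    print()
E
```

```text
t 20.65 q [  53.0858    6.1434  -26.9194    0.009   -56.9591 -136.2304] pos [0.4253 0.2468 0.166 ] rpy [-179.9789   -0.0097 -173.1397] F [-0.2339 -0.3578 -2.3679] open 0.0234 gf 30.0
a_t [ 0.4794  0.0004 -0.8776] tip_t [-0.0519  0.0004  0.0753]
0 [  53.    3.  -22.    0.  -65. -136.] 4.440892098500626e-14 [  17.   23.    2.   -8.  -97. -106.] 4.246603069191224e-13
rot [-0.0, -0.0, 0.0] deg 0 sh [0.01, -0.0, -6.0] pos [0.425 0.247 0.226] zt [-0. -0. -1.]
rot [0.055, 0.157, 0.049] deg 10 sh [-2.75, -7.88, 0.05] pos [0.462 0.172 0.225] zt [-0.15 -0.07 -0.99]
rot [-0.008, 0.174, 0.034] deg 10 sh [-1.85, -8.02, -0.03] pos [0.486 0.093 0.228] zt [-0.32 -0.07 -0.95]
rot [-0.071, 0.173, 0.012] deg 11 sh [-0.94, -8.27, -0.3] pos [0.5   0.011 0.232] zt [-0.48  0.   -0.88]
tip [0.477 0.253 0.091] tip [0.477 0.253 0.151] tip [0.502 0.17  0.143] tip [0.511 0.09  0.14 ] tip [0.509 0.012 0.142] 
-30 [  53.    3.  -22.    0.  -65. -136.] 4.440892098500626e-14 [  10.   21.    3.  -18.  -95. -127.] 1.880368549913042e-12
rot [-0.0, -0.0, 0.0] deg 0 sh [0.01, -0.0, -6.0] pos [0.425 0.247 0.226] zt [-0. 
[... 381 characters left out ...]
165 0.141] tip [0.506 0.086 0.138] tip [0.509 0.012 0.142] 
30 [  53.    3.  -22.    0.  -65. -136.] 4.440892098500626e-14 [ 25.  21.  -5.   2. -93. -86.] 4.008310015035361e-13
rot [-0.0, -0.0, 0.0] deg 0 sh [0.01, -0.0, -6.0] pos [0.425 0.247 0.226] zt [-0. -0. -1.]
rot [0.101, 0.132, -0.137] deg 12 sh [-2.85, -7.95, 0.16] pos [0.463 0.171 0.224] zt [-0.11 -0.12 -0.99]
rot [0.035, 0.167, -0.139] deg 13 sh [-0.41, -8.46, 0.5] pos [0.488 0.09  0.227] zt [-0.25 -0.21 -0.94]
rot [-0.04, 0.174, -0.146] deg 13 sh [1.98, -8.21, 0.87] pos [0.501 0.007 0.232] zt [-0.42 -0.24 -0.88]
tip [0.477 0.253 0.091] tip [0.477 0.253 0.151] tip [0.505 0.175 0.143] tip [0.515 0.093 0.139] tip [0.509 0.012 0.142]
```

Request:
play_rows(
  commands=[
    [[0,0,0,0,0,-2,0],[0,0,0,0,0,-4,0],[0,0,0,0,0,-6,0],[0,0,0,0,0,-6,0]],
  ],
)

```text
clock: 20.98
tool_pos: [0.4273, 0.2482, 0.2295]
orientation: [179.8, 0.3, -173.1]
force: [0.2, 0.5, -1.9]
opening: 0.0234
gripper_force: 30.0
```

Request:
play_rows(
  commands=[
    [[0.02,0.05,0.016,-0.9,-2.6,0,0],[0.037,0.105,0.033,-1.8,-5.2,0,0],[0.055,0.157,0.049,-2.75,-7.9,0.05,0],[0.055,0.157,0.049,-2.75,-7.9,0.05,0]],
  ],
)

```text
clock: 21.32
tool_pos: [0.4643, 0.1689, 0.2237]
orientation: [-176.4, -9.2, -176.5]
force: [0.7, 0.8, -0.8]
opening: 0.0236
gripper_force: 30.0
```

Request:
play_rows(
  commands=[
    [[-0.003,0.058,0.011,-0.6,-2.7,0,0],[-0.005,0.116,0.022,-1.2,-5.4,0,0],[-0.008,0.174,0.034,-1.85,-8,0,0],[-0.008,0.174,0.034,-1.85,-8,0,0]],
  ],
)

```text
clock: 21.65
tool_pos: [0.4881, 0.0897, 0.225]
orientation: [-176.2, -19.1, -179.2]
force: [-0.1, 0.7, -1.5]
opening: 0.0236
gripper_force: 30.0
```

Request:
play_rows(
  commands=[
    [[-0.024,0.058,0.004,-0.3,-2.7,-0.1,0],[-0.047,0.116,0.008,-0.6,-5.4,-0.2,0],[-0.071,0.173,0.012,-0.94,-8.3,-0.3,0],[-0.071,0.173,0.012,-0.94,-8.3,-0.3,0],[-0.071,0.173,0.012,-0.94,-8.3,-0.3,0],[-0.071,0.173,0.012,-0.94,-8.3,-0.3,0]],
  ],
)

```text
clock: 22.15
tool_pos: [0.5, 0.0108, 0.2306]
orientation: [-180.0, -28.7, 180.0]
force: [0.0, 0.2, -1.6]
opening: 0.023
gripper_force: 30.0
```

```bash
cat > fp.py <<'E'
from pr import *
import h,sys,pickle
RG=R.from_euler('xyz',[180,0,-173.15],degrees=True).as_matrix(); tg=np.array([.4615,.251,.0989])
A=ax(); a_t=RG.T@A; tip_t=RG.T@(M-.062*A-tg); a_t[1]=0; tip_t[1]=0
spot=np.array([.509,.0117,.0915])
def fpose(dz,spot=spot,yaw=0):
    Q=R.from_euler('z',yaw-YAW,degrees=True).as_matrix()@R.from_rotvec(np.cross([0,0,1],dirv(YAW,0))*.5).as_matrix(); Rf=Q@RG
    return spot+[0,0,dz]-Rf@tip_t,Rf
E
cat > fv.py <<'E'
from fp import *
n=sys.argv[1]; st(); avg(4); t,Rm=h.tool(); print('tip FK',t+Rm@tip_t,'axis',Rm@a_t)
for d in map(float,sys.argv[2:]): print(d,end=' '); rel(*fpose(d))
for c in ('top','scene','wrist'):
    p=ctrl.snapshot(c); save(p,c+n); pickle.dump((p,h.tool()),open(c+n+'.pkl','wb'))
    T=h.tool(); f=lambda X:np.array(proj(p,X,T)).round(1)
    print(c,'tip',f(t+Rm@tip_t),'cap',f(t+Rm@(tip_t+.138*a_t)),'spot',f(spot))
    for nm in ('probe','tip_end','shaft_spot'): print('  ',nm,[(np.round(d['bbox'],1).tolist(),round(d['conf'],2)) for d in ctrl.find_in(p,nm)][:4])
E
python3 fv.py A .05 .02 .005
```

```text
t 22.15 q [  17.0856   22.6254    1.602    -8.1566  -96.4883 -106.0461] pos [0.5    0.0108 0.2306] rpy [-179.9927  -28.6537  179.9736] F [ 0.004   0.2355 -1.5705] open 0.023 gf 30.0
avg [0.4999 0.0114 0.2311] sd [0.0001 0.0004 0.0003] F [-0.2932  0.0841 -1.579 ]
tip FK [0.5094 0.0114 0.1401] axis [-0.0006 -0.0002  1.    ]
0.05 rel: rotvec [-0.     0.001  0.   ] shift cm [ 0.1   0.02 -0.1 ]
0.02 rel: rotvec [-0.     0.001  0.   ] shift cm [-1.34  0.02  2.53]
0.005 rel: rotvec [-0.     0.001  0.   ] shift cm [-2.06  0.02  3.85]
top tip [272.9 207. ] cap [271.7 198.6] spot [273.2 209.6]
   probe [([265.9, 195.6, 11.7, 14.0], 0.55)]
   tip_end []
   shaft_spot [([268.3, 208.5, 13.3, 10.3], 0.57)]
scene tip [283.7 191.2] cap [284.  142.3] spot [283.7 206.2]
   probe [([275.1, 140.2, 14.6, 49.0], 0.74), ([211.2, 191.3, 96.6, 57.1], 0.45)]
   tip_end []
   shaft_spot [([275.7, 204.4, 22.2, 28.7], 0.79)]
wrist tip [284.5 281.3] cap [284.2 268.1] spot [284.8 282.6]
   probe [([262.6, 243.7, 45.3, 60.2], 0.88)]
   tip_end []
   shaft_spot []
```

```bash
python3 -c "
import pickle;from h import *
np.set_printoptions(linewidth=250)
p,T=pickle.load(open('sceneA.pkl','rb')); g=p['color'].mean(2).astype(int)
print('    ',np.arange(270,302))
for v in range(138,236,2): print(v,g[v,270:302])
p,T=pickle.load(open('topA.pkl','rb')); g=p['color'].mean(2).astype(int)
print('top',np.arange(262,290))
for v in range(192,224,1): print(v,g[v,262:290])
"
```

```text
[270 271 272 273 274 275 276 277 278 279 280 281 282 283 284 285 286 287 288 289 290 291 292 293 294 295 296 297 298 299 300 301]
138 [ 44  43  45  44  44  45  45  46  47  51  54  53  53  69  93 100  92  99 118 127 127 128 128 117  85  57  50  50  48  46  46  46]
140 [ 75  56  45  43  45  44  43  44  43  46  48  45  44  46  47  46  45  66 102 121 128 132 130 132 155 180 175 165 161 144 108  68]
142 [ 80  78  61  46  43  44  45  44  45  46  49  48  45  43  41  43  44  48  68 111 146 161 155 137 140 171 191 196 198 193 162 148]
144 [ 68  71  58  45  40  45  52  51  49  47  44  42  42  42  45  49  51  53  48  78 129 154 162 156 144 141 141 144 147 144 123 122]
146 [ 69  71  70  69  70  90 111 113  86  54  39  39  47  68  73  62  54  47  45  50  76 111 138 155 159 143 112  81  66  63  53  44]
148 [119 124 127 127 126 127 128 127 116  82  49  40  38  41  41  41  44  51  62  71  67  87 135 157 164 164 155 124  79  53  50  51]
150 [105 115 123 127 127 126 127 127 126 115  86  67  69  68  69  80  90  81  79  71  55  51  83 130 158 165 166 160 133  85  54  48]
152 [101 102 109 120 126 127 126
[... 8109 characters left out ...]
0 151 155 153 153 152 141 130 134 142 147 151 148 148 146 141 128 129 142 150 157 154 153 154 155 147 103  46]
219 [151 152 155 152 154 153 147 138 129 127 132 137 139 137 130 126 128 143 152 154 156 156 153 153 157 148 106  54]
220 [153 153 152 152 155 154 153 151 142 140 132 128 124 124 130 141 149 154 154 155 155 155 156 154 154 148 111  55]
221 [150 153 152 155 153 151 157 152 151 150 151 149 145 148 147 155 155 154 155 153 153 156 170 176 176 169 136  78]
222 [152 151 153 155 157 154 153 154 153 153 154 157 156 153 151 155 153 155 153 154 154 168 203 214 216 211 172 104]
223 [150 152 154 155 153 154 154 154 150 152 153 154 158 154 153 151 156 156 154 154 156 174 211 222 224 220 181 108]
```

```bash
sed -i 's/^spot=.*/spot=np.array([.5069,.0107,.0915])/' fp.py; python3 -c "
from fp import *
avg(2); 
for d in (.012,.004): print(d); rel(*fpose(d))"
```

```text
avg [0.5    0.0108 0.231 ] sd [0. 0. 0.] F [ 0.3795 -0.142  -1.6219]
0.012
rel: rotvec [-0. -0. -0.] shift cm [-1.52 -0.02  3.33]
0.004
rel: rotvec [-0. -0. -0.] shift cm [-1.9  -0.02  4.03]
```

Request:
play_rows(
  commands=[
    [[0,0,0,-0.5,-0.04,1.1,0],[0,0,0,-1,-0.08,2.2,0],[0,0,0,-1.52,-0.08,3.33,0],[0,0,0,-1.52,-0.08,3.33,0],[0,0,0,-1.52,-0.08,3.33,0]],
  ],
)

```text
clock: 23.47
tool_pos: [0.4966, 0.0099, 0.1933]
orientation: [-180.0, -28.8, -180.0]
force: [0.6, -0.5, -1.9]
opening: 0.0238
gripper_force: 30.0
```

```bash
sed -i "s/^for nm.*//" fv.py; sed -i "s/('probe','tip_end','shaft_spot')/('probe',)/; s/('top','scene','wrist')/('scene','top')/" fv.py; python3 fv.py B .004 0; python3 -c "
import pickle;from h import *
np.set_printoptions(linewidth=250)
p,T=pickle.load(open('sceneB.pkl','rb')); g=p['color'].mean(2).astype(int)
print('    ',np.arange(274,296))
for v in range(184,214,1): print(v,g[v,274:296])"
```

```text
t 23.47 q [  17.0955   24.0232   -1.44     -8.1117  -92.2625 -105.3886] pos [0.4966 0.0099 0.1933] rpy [-179.9651  -28.8176 -179.9848] F [ 0.6438 -0.4804 -1.8798] open 0.0238 gf 30.0
avg [0.4973 0.0099 0.1942] sd [0.0004 0.0001 0.0006] F [ 0.4926 -0.1355 -1.7292]
tip FK [0.5067 0.0099 0.1032] axis [0.001  0.0002 1.    ]
0.004 rel: rotvec [-0.    -0.001 -0.   ] shift cm [-0.38  0.07  0.67]
0.0 rel: rotvec [-0.    -0.001 -0.   ] shift cm [-0.57  0.07  1.02]
scene tip [285.1 202.7] cap [285.5 156.5] spot [284.8 206.3]
   probe [([279.7, 154.9, 14.4, 48.7], 0.92), ([249.3, 191.8, 18.6, 29.6], 0.47), ([276.5, 202.9, 16.2, 28.1], 0.3)]
top tip [273.8 210. ] cap [272.8 202.4] spot [273.6 210.5]
   probe [([269.5, 213.5, 12.5, 6.0], 0.54)]
     [274 275 276 277 278 279 280 281 282 283 284 285 286 287 288 289 290 291 292 293 294 295]
184 [39 39 40 44 48 54 61 69 73 76 77 79 73 65 61 57 46 39 41 39 39 37]
185 [39 39 37 37 38 39 40 49 54 60 64 65 62 56 51 44 39 37 39 38 38 38]
186 [38 39 41 38 38 36 37 40 42 46 50 49 46 44 42 39 35 36 39 38 38 37]
187 [39 40 39 40 36 39 42 41 39 37 37 37 38 37 
[... 1416 characters left out ...]
4 124 132 122  83  45  39  40  40  40  40]
207 [ 73  54  43  39  36  52  93 128 127 119 120 118 114 130 128  91  50  37  38  39  38  39]
208 [120  96  74  58  44  51  91 128 132 119 111 108 111 130 125  86  49  39  37  39  39  38]
209 [144 137 123 105  85  74  85 116 130 130 130 129 128 129 114  77  45  40  38  41  39  39]
210 [148 146 138 132 132 134 109 101 114 124 129 128 125 115  98  66  44  37  40  38  39  38]
211 [146 135 115 105 134 168 140 102  97 104 106 106 103  99  89  62  42  39  39  38  38  39]
212 [143 123  90  68 105 147 129  99  93  93  95  94  94  93  87  64  44  39  38  37  38  38]
213 [144 124  95  84 104 130 119  98  93  93  94  95  93  93  88  74  52  40  38  38  37  39]
```

Request:
play_rows(
  commands=[
    [[0,0,0,-0.12,0,0.22,0],[0,0,0,-0.24,0,0.44,0],[0,0,0,-0.36,0,0.66,0],[0,0,0,-0.36,0,0.66,0],[0,0,0,-0.36,0,0.66,0]],
  ],
)

```text
clock: 24.28
tool_pos: [0.4972, 0.01, 0.1867]
orientation: [180.0, -28.7, -180.0]
force: [0.4, -1.0, -2.2]
opening: 0.0233
gripper_force: 30.0
```

```bash
python3 fv.py C 0 -.004; python3 -c "
import pickle;from h import *
np.set_printoptions(linewidth=250)
p,T=pickle.load(open('sceneC.pkl','rb')); g=p['color'].mean(2).astype(int)
print('    ',np.arange(276,294))
for v in range(198,214,1): print(v,g[v,276:294])"
```

```text
t 24.28 q [  17.0996   24.3016   -1.8691   -8.1047  -91.4338 -105.2733] pos [0.4972 0.01   0.1867] rpy [ 179.9962  -28.6929 -179.9632] F [ 0.3627 -0.9715 -2.1705] open 0.0233 gf 30.0
avg [0.4974 0.01   0.1869] sd [0.0001 0.     0.0001] F [ 0.299  -0.1487 -2.1235]
tip FK [0.5068 0.0101 0.0959] axis [ 0.0004 -0.0001  1.    ]
0.0 rel: rotvec [-0. -0. -0.] shift cm [-0.22  0.06  0.38]
-0.004 rel: rotvec [-0. -0. -0.] shift cm [-0.41  0.06  0.74]
scene tip [285.  204.9] cap [285.4 159.2] spot [284.8 206.3]
   probe [([277.0, 160.1, 14.4, 44.0], 0.88)]
top tip [273.8 210.3] cap [272.8 202.8] spot [273.6 210.5]
   probe [([264.5, 198.9, 13.9, 14.4], 0.63)]
     [276 277 278 279 280 281 282 283 284 285 286 287 288 289 290 291 292 293]
198 [39 41 40 39 42 57 81 90 90 89 89 86 72 51 40 40 39 40]
199 [40 40 41 39 41 56 78 87 88 89 88 85 67 47 40 39 39 38]
200 [40 39 41 39 41 54 78 87 89 89 90 86 64 45 38 39 38 38]
201 [40 40 39 42 40 51 74 87 89 89 88 81 60 43 39 40 38 37]
202 [41 40 41 42 39 45 63 80 87 88 83 71 50 40 39 38 37 39]
203 [41 42 39 41 40 41 53 69 82 86 73 57 41 39 38 39 40 38]
204 [40 42 41 39 41 58 80 89 90 88 85 73 55 41 37 38 37 39]
205 [ 41  39  40  40  56  92 118 119 105 101 110 116  93  58  40  38  39  41]
206 [ 40  41  40  45  77 117 123 116 113 110 117 131 122  83  46  38  39  38]
207 [ 42  40  39  52  93 127 127 118 118 114 112 130 129  90  50  39  39  37]
208 [ 75  59  45  52  93 127 132 119 110 108 111 129 124  86  50  38  39  39]
209 [123 105  85  71  86 115 131 131 130 129 130 130 114  78  47  38  39  40]
210 [138 133 129 117  96 100 114 124 130 128 123 116  98  67  42  40  39  39]
211 [115 106 122 132 113  96  98 104 107 105 104  99  90  62  42  39  40  39]
212 [ 90  71  97 129 117  98  93  94  95  95  94  94  87  65  44  40  38  40]
213 [ 95  84 105 130 118  98  92  93  93  94  94  92  89  74  52  39  39  38]
```

Request:
play_rows(
  commands=[
    [[0,0,0,0.07,0.14,0.04,0],[0,0,0,0,0.14,0.17,0],[0,0,0,-0.07,0.14,0.3,0],[0,0,0,-0.07,0.14,0.3,0]],
  ],
)

```text
clock: 25.02
tool_pos: [0.4964, 0.0115, 0.1837]
orientation: [180.0, -28.7, -180.0]
force: [-1.2, -0.2, -2.0]
opening: 0.0232
gripper_force: 30.0
```

Request:
play_rows(
  commands=[
    [[0,0,0,-0.024,0,0.044,0],[0,0,0,-0.048,0,0.088,0],[0,0,0,-0.048,0,0.088,0],[0,0,0,-0.048,0,0.088,0]],
  ],
)

```text
clock: 25.35
tool_pos: [0.4966, 0.0115, 0.1831]
orientation: [180.0, -28.7, -180.0]
force: [-1.1, 0.9, -0.9]
opening: 0.0233
gripper_force: 30.0
```

```bash
python3 fv.py D 0 -.004; python3 -c "
import pickle;from h import *
np.set_printoptions(linewidth=250)
p,T=pickle.load(open('sceneD.pkl','rb')); g=p['color'].mean(2).astype(int)
print('    ',np.arange(276,294))
for v in range(198,214,1): print(v,g[v,276:294])"
```

```text
t 25.35 q [  17.2331   24.3962   -2.1929   -8.1629  -90.9643 -105.3272] pos [0.4966 0.0115 0.1831] rpy [ 179.9855  -28.6551 -179.9572] F [-1.0747  0.9464 -0.8935] open 0.0233 gf 30.0
avg [0.4966 0.0114 0.1831] sd [0. 0. 0.] F [-0.3216  0.2829 -1.53  ]
tip FK [0.5061 0.0115 0.0921] axis [ 0.0001 -0.0002  1.    ]
0.0 rel: rotvec [-0. -0. -0.] shift cm [-0.1  -0.08  0.01]
-0.004 rel: rotvec [-0. -0. -0.] shift cm [-0.29 -0.08  0.36]
scene tip [284.9 206.6] cap [285.3 161.2] spot [284.8 206.3]
   probe [([209.6, 191.0, 96.3, 59.1], 0.43)]
top tip [273.3 210.8] cap [272.2 203.4] spot [273.6 210.5]
   probe [([266.4, 202.6, 12.7, 9.8], 0.47)]
     [276 277 278 279 280 281 282 283 284 285 286 287 288 289 290 291 292 293]
198 [40 42 40 40 53 77 87 90 91 91 89 89 83 64 46 38 37 38]
199 [40 42 41 38 44 67 84 90 90 90 90 87 77 57 42 39 38 40]
200 [41 38 41 41 43 57 80 89 90 90 89 85 69 49 40 41 39 37]
201 [42 41 41 40 41 57 79 87 89 89 89 85 65 44 38 41 38 38]
202 [40 42 40 39 40 53 77 87 89 89 89 84 63 45 38 40 37 39]
203 [42 40 40 38 39 52 76 87 88 88 89 78 59 40 39 39 40 38]
204 [41 41 40 41 42 60 87 94 91 88 90 84 62 43 39 40 40 38]
205 [ 39  42  41  42  56  93 116 108  94  92 107 115  93  59  40  38  40  39]
206 [ 39  40  39  45  77 117 122 106  93  94 114 131 121  81  48  37  40  40]
207 [ 42  40  38  51  93 127 127 114  95  90 104 131 128  90  50  38  40  39]
208 [ 75  58  46  52  92 127 134 118 101  98 108 129 125  86  51  39  39  38]
209 [123 106  87  73  85 116 131 132 129 129 129 129 113  77  47  38  40  37]
210 [139 132 128 117  98 100 117 125 129 128 124 116 100  67  43  39  41  40]
211 [116 105 118 130 112  97  99 104 106 106 103  99  88  63  40  40  40  40]
212 [ 89  71  95 128 117  98  93  94  94  95  95  93  87  63  45  38  38  39]
213 [ 95  84 104 129 118  99  92  93  93  94  95  93  89  74  52  39  38  37]
```

Request:
play_rows(
  commands=[
    [[0,0,0,-0.032,0,0.059,0],[0,0,0,-0.064,0,0.117,0],[0,0,0,-0.096,0,0.176,0],[0,0,0,-0.096,0,0.176,0],[0,0,0,-0.096,0,0.176,0]],
  ],
)

```text
clock: 26.17
tool_pos: [0.4966, 0.0115, 0.1811]
orientation: [180.0, -28.7, -180.0]
force: [-0.9, 1.2, 0.6]
opening: 0.023
gripper_force: 30.0
```

```bash
python3 -c "
from fp import *
st(); avg(10); t,Rm=h.tool(); print('tip FK',t+Rm@tip_t)"
```

```text
t 26.17 q [  17.2363   24.4898   -2.3225   -8.1594  -90.7441 -105.2961] pos [0.4966 0.0115 0.1811] rpy [ 179.9889  -28.6552 -179.9547] F [-0.8569  1.2395  0.6181] open 0.023 gf 30.0
avg [0.4966 0.0115 0.1811] sd [0. 0. 0.] F [-0.2997  0.2397  0.7556]
tip FK [0.5061 0.0115 0.0901]
```

Request:
play_rows(
  commands=[
    [[0,0,0,-0.04,0,0.073,0],[0,0,0,-0.08,0,0.146,0],[0,0,0,-0.12,0,0.219,0],[0,0,0,-0.12,0,0.219,0],[0,0,0,-0.12,0,0.219,0]],
  ],
)

```text
clock: 27.08
tool_pos: [0.4966, 0.0115, 0.1786]
orientation: [180.0, -28.7, -180.0]
force: [-0.6, 0.1, 3.8]
opening: 0.023
gripper_force: 30.0
```

```bash
python3 -c "
from fp import *
st(); avg(12); t,Rm=h.tool(); print('tip FK',t+Rm@tip_t,'axis',Rm@a_t)
p=ctrl.snapshot('scene'); g=p['color'].mean(2).astype(int); np.set_printoptions(linewidth=250)
for v in range(200,213): print(v,g[v,276:294])
q=ctrl.snapshot('top')
for c,i in (('scene',p),('top',q)): print(c,[(np.round(d['bbox'],1).tolist(),round(d['conf'],2)) for d in ctrl.find_in(i,'standing_shaft1')][:4],[(np.round(d['bbox'],1).tolist(),round(d['conf'],2)) for d in ctrl.find_in(i,'ref_block')][:1])
"
```

```text
t 27.08 q [  17.2365   24.6123   -2.4824   -8.1602  -90.4661 -105.2559] pos [0.4966 0.0115 0.1786] rpy [ 179.9881  -28.6569 -179.9544] F [-0.6006  0.1002  3.8378] open 0.023 gf 30.0
avg [0.4966 0.0115 0.1786] sd [0. 0. 0.] F [-0.3082 -0.1563  3.1676]
tip FK [0.5061 0.0115 0.0876] axis [ 0.0001 -0.0002  1.    ]
200 [39 40 40 41 53 76 87 91 90 91 90 90 79 59 41 37 37 40]
201 [41 39 39 39 44 66 83 89 90 89 90 85 71 51 40 38 40 38]
202 [41 40 39 40 42 57 79 87 89 88 89 83 64 45 39 39 37 39]
203 [41 41 40 38 41 53 77 87 87 89 89 83 62 45 39 40 39 40]
204 [41 41 40 41 43 59 82 89 89 89 89 87 65 43 39 38 39 39]
205 [ 41  39  40  39  56  88 102  96  89  88  95 105  87  58  41  37  38  38]
206 [ 41  39  39  43  78 116 118 106  93  90 103 125 119  83  46  39  39  39]
207 [ 40  38  39  51  92 128 126 115  95  81  96 128 128  89  50  38  39  38]
208 [ 76  58  44  53  93 128 133 118 100  93 105 129 125  87  48  40  39  39]
209 [123 105  86  72  86 116 132 131 129 128 129 129 115  77  45  39  39  39]
210 [139 132 129 116  97 102 116 125 131 129 124 115  99  65  44  39  39  39]
211 [116 104 118 130 113  96 100 104 106 106 103  98  89  62  42  40  39  37]
212 [ 89  70  95 128 117  97  93  94  94  95  94  94  87  64  45  37  40  38]
scene [([224.1, 225.4, 18.5, 31.0], 0.84), ([228.1, 186.2, 18.1, 24.5], 0.57), ([213.2, 193.9, 94.4, 55.0], 0.2)] [([305.2, 251.1, 28.9, 25.6], 0.64)]
top [] [([248.6, 247.6, 27.7, 20.4], 0.61)]
```

Request:
play_rows(
  commands=[
    [[0,0,0,0,0,0,0],[0,0,0,0,0,0,0],[0,0,0,0,0,0,0],[0,0,0,0,0,0,0]],
  ],
)

```text
clock: 28.32
tool_pos: [0.4966, 0.0115, 0.1785]
orientation: [180.0, -28.7, -180.0]
force: [-0.4, 0.3, 3.6]
opening: 0.0233
gripper_force: 30.0
```

```bash
python3 -c "
from h import *
avg(6); print(ctrl.close_job())"
```

```text
avg [0.4966 0.0115 0.1785] sd [0. 0. 0.] F [0.0354 0.0767 3.3018]
the job is handed in; nothing more can be done
None
```

I handed the job in at about 29 s: the toppled shaft stands seated and released in the empty bore, and the probe is held within about 1° of upright on its ringed spot at about 5 N (roughly 4 mm of tip travel, judged from the wrist force). The other two shafts still stood in the last picture I viewed, before the probe was drawn. After pressing, a final detector check showed the reference block unmoved.

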